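# Load the sloped carton drying rack and set its timer

## Robot

A 6-joint arm with a two-finger parallel gripper is mounted at the origin on the work surface. World frame = base frame: x ahead of the robot, y to its left, z up, the work surface at z = 0. Lengths are in m, angles in rad, forces in N, time in s.
With the tool pointing down it reaches from about 0.325 to 0.775 m from the base axis. Payload 5.5 kg.
Tool frame: the origin (TCP) lies midway between the tips of the shut fingers; the grasp point (between the pads) lies 19 mm behind it; z points along the fingers, y is the line along which they close (so a half turn about z gives the same grasp; the last joint's range is limited). The gripper opens to 85 mm and grips with 20 to 120 N. Pads are 22 mm wide; open, the fingers measure 114 mm over their backs; the gripper's body (76 mm by 85 mm) begins 54 mm behind the grasp point. The pads swing forward as they close: fully open they stand 13 mm farther back than shut.
Start: joints at [-1.242, 0.091, 1.231, -0, 1.82, -0.057], TCP at [0.226, -0.556, 0.231] pointing down, gripper open.
Joint ranges: [-2.87, 2.87], [-0.86, 2.18], [0.17, 2.46], [-1.51, 4.65], [0.06, 2.69], [-2.65, 2.65]. Speed limits (rad/s): [2.57, 2.57, 3.01, 3.14, 3.14, 3.14].

## Interface

Orientations are given as a unit quaternion [w, x, y, z].
In Python, from station import arm gives the robot as it stands.
- The arm moves only by the tool arm_command, never from a script. Its argument "moves" is a list of rows, each a list of 2 entries, a list of its own where there are three numbers: the shift along the tool's x, y, z in mm, then the turn, a rotation vector about the tool's x, y, z in degrees. A call has 1 to 12 rows; each row shifts and turns the commanded pose from where the row before left it, along the tool's axes as they then stand; what a row does not reach is not made up. A row lasts 1/12 s, in which the tool goes at most 41.7 mm and 7.16 degrees, less where a joint would pass 70% of its speed; a pose out of reach is approached as far as the arm can. A call with a gripper value outside its range is refused whole. "gripper" is the closure, from -1 (fully open) to 1 (shut), so that 0 is half open, set as the call begins (left out, the last holds). The fingers move at their own pace and stop on an object; the grip force is fixed at half the most. Time passes only in rows, so rows that do not move let the fingers close. It gives the time, the measured TCP pose, the force, the opening and the grip force at its end, in the units of the state.
- arm.read_state(): the state, without advancing time (a new reading comes with each control period).
- arm.grab_frame(name): name is "scene" or "top" or "wrist"; returns a dict with "frame" (480x640x3 uint8, red, green, blue), "camera_matrix" (3x3 intrinsics, pixels), "k1" (the pictures are not rectified: a ray, as slopes to the right and down, at radius r is drawn at 1 + k1 r^2 times it, then the intrinsics apply), "extrinsics" (4x4, takes a point from world to camera coordinates); the wrist camera has in their place "mount" (4x4, takes a point from camera to tool coordinates, whose origin is the TCP and whose axes are the flange's). Camera axes: x right, y down, z forward; pixel columns grow to the right and rows downward; lengths in m; the calibration is good to about 2 mm. A picture is of the moment at which its call begins: read the wrist's pose just before it. There is no depth.
- arm.finish_job(): hands the job in; it is judged then, once.
The state is a dict: "t": time; "joints": joint angles; "dq": joint speeds; "tau": joint torques, N m; "position": TCP position; "tool_rot": TCP orientation; "contact_force": force on the tool from outside, world axes, zero at the start; "moment": the same for the moment, N m; "opening": finger opening in m; "grasp_force": force on a finger pad.
Only numpy, scipy, OpenCV 4.12 (cv2) and the standard library are available. Lean on these libraries where they do the work, as an engineer would, in place of code of your own. Each camera call takes 0.05 s, during which the arm holds its last target. There are 200 camera calls.

## Task

Take the wooden paddle off the sloped drying rack and lay it across both uprights of the white paddle rest, between their blue horns. Then lay the two rinsed cartons on the rack, one on each pair of rails, flat along and centred on the rails with the open mouth downhill, setting things down rather than dropping them. Finally turn the rack's timer dial until its white pointer points at the orange mark, and leave the other things on the worktop where they are.

Things in the scene. Friction and masses are not known exactly. Their poses are not given: they have to be found in the camera images.
- carton_blue_center (a point): centre of the blue drink carton: rigid, open-topped, 165 long, 60 x 60 in section, about 60 g, at the start lying on its side; x runs along it from the open mouth (-x end, brown rim) to the closed base (+x end), z up out of its upper face, y across. The long faces are 30 from the centre. A white cap 24 across stands 8 out of the +z face, 60 from the centre towards the mouth
- carton_blue_mouth (a point): centre of the open mouth of the blue carton, 82.5 from its centre; same axes
- carton_green_center (a point): centre of the green drink carton: rigid, open-topped, 165 long, 60 x 60 in section, about 60 g, at the start lying on its side; x runs along it from the open mouth (-x end, brown rim) to the closed base (+x end), z up out of its upper face, y across. The long faces are 30 from the centre. A white cap 24 across stands 8 out of the +z face, 60 from the centre towards the mouth
- carton_green_mouth (a point): centre of the open mouth of the green carton, 82.5 from its centre; same axes
- paddle_center (a point): centre of the flat wooden paddle, half-way through its thickness: 190 long along y, 14 thick along z, about 60 g; handle 22 wide (along x) from y = -95 to +30, blade 38 wide from y = +30 to +95. At the start it lies flat across all four rails of the rack, tilted with the slope, this point about over the clear space between the cradles
- rest_top (a point): fixed white paddle rest: point midway between its two uprights, level with their tops (45 above the worktop). The uprights are 12 thick, 90 apart along y, 56 deep along x, with blue horns 8 high leaving 46 clear along x; z up. The paddle lies on it along y, either way round; the space between the uprights is clear down to 8 above the worktop
- cradle_left (a point): middle of the left cradle (seen from the robot) of the sloped drying rack, at the level of the rail tops and midway between its two rails. x points uphill along the rails (30 deg above level), y left across them, z square out of the slope. The rails run 100 each way from here, 8 wide, 40 apart centre to centre. Fixed
- cradle_right (a point): middle of the right cradle (seen from the robot) of the sloped drying rack, at the level of the rail tops and midway between its two rails. x points uphill along the rails (30 deg above level), y left across them, z square out of the slope. The rails run 100 each way from here, 8 wide, 40 apart centre to centre. Fixed
- dial_grip (a point): point on the timer dial's axis where to grip it, on the sloping panel right of the right cradle; fixed axes: x uphill, y left, z out along the dial's axis. Black disc 52 across with a grip bar 14 thick, 46 long, 32 high across it (its top 18 above this point; the panel 20 below). White pointer line on one half of the bar. White ticks round it and an orange mark straight uphill
- dial (a joint): angle of the timer dial in rad, growing clockwise as seen from above the panel, 0 to 4.71, light friction, stays where left. At 0 the pointer (and the bar) points 135 deg counterclockwise from uphill (downhill-left); it points at the orange mark, straight uphill, at 2.356
- stand: the whole drying rack, fixed, white, base 235 deep x 300 wide, about 165 high at the back; origin under its middle, x to the uphill side. The black rails are rubber-covered and grippy (cartons do not slide), 32 above the sloping bed; a blue stop 14 high ends each rail at its lower end. The cradles are 110 apart, clear down to the bed between
- mug: bystander: blue mug 76 across, 85 high, origin under its centre; leave alone
- tumbler: bystander: steel tumbler 68 across, 70 high, origin under its centre; leave alone
- jam_jar: bystander: amber jar with red lid, 68 across, 100 high, origin under its centre; leave alone
- tall_carton: bystander: upright open blue and white carton 70 x 70 x 190, origin under its centre; leave alone
- syrup_bottle: bystander: green bottle 64 across, 190 high, origin under its centre; leave alone
- ladle_cup: bystander: small steel bowl 100 across, 50 high, origin under its centre; leave alone
Mind the look-alikes: they are no part of the job. What is shaped like the part that bears carton_blue_center but red is not meant. Leave any purple look-alike of the part that bears paddle_center alone.

How it is judged:
By the outcome, as a careful person would: the job done as asked, in the order asked, and still so for the second after the job is handed in, with the robot touching nothing.
It also fails if it takes over 72 s, if anything falls off the work surface, if the arm or the gripper's body presses on something with over 40 N, if the wrist force passes 120 N, or if a joint passes its speed limit or range.

## Working session

There is one attempt and no reset: what is moved stays moved. The work goes in short steps, Python scripts to look and compute and a tool call to move; the robot and the scene stay as the last step left them, time stands still between calls to the robot, and variables do not carry over. Pictures are saved under pics/ and viewed, at most 10 in all, crops included, and the job is handed in when it is done.

Besides the shell and the picture viewer there is one more tool, called after "Call:" as name(argument=value, ...) on one line, values as JSON. arm_command: Moves the arm, as the interface text tells. Its arguments: {"type":"object","properties":{"moves":{"type":"array","items":{"type":"array"}},"gripper":{"type":"number"}},"required":["moves"]}

```bash
mkdir -p pics; ls; python3 - <<'E'
from station import arm
import cv2,pickle
d={}
for n in ["scene","top"]:
    f=arm.grab_frame(n); d[n]=f
    cv2.imwrite(f"pics/{n}0.png",f["frame"][:,:,::-1])
    print(n,f["camera_matrix"],f["k1"],f["extrinsics"])
s=arm.read_state();print(s)
w=arm.grab_frame("wrist");print(w["mount"],w["camera_matrix"],w["k1"])
pickle.dump(d,open("v0.pkl","wb"))
E
```

```text
pics
scene [[496.11656607   0.         319.37471635]
 [  0.         496.11656607 246.50944434]
 [  0.           0.           1.        ]] -0.11169059208537103 [[ 0.83158036  0.55515622  0.01660372 -0.39942644]
 [ 0.34044187 -0.48587912 -0.8049974  -0.05603839]
 [-0.43883191  0.67507263 -0.59304595  1.29515044]
 [ 0.          0.          0.          1.        ]]
top [[582.14307349   0.         324.67636747]
 [  0.         582.14307349 233.02021469]
 [  0.           0.           1.        ]] -0.10751421577606832 [[ 0.00279777 -0.99998202  0.00530349 -0.00251022]
 [-0.98701977 -0.00361303 -0.16055816  0.47859   ]
 [ 0.16057443 -0.00478544 -0.98701213  1.28667691]
 [ 0.          0.          0.          1.        ]]
{'t': 0.1, 'joints': array([-1.24168516e+00,  9.18224379e-02,  1.23178055e+00,  1.44554894e-06,
        1.81979455e+00, -5.67117927e-02]), 'dq': array([ 1.28044712e-03, -1.36719353e-03, -2.96394866e-03, -2.10484179e-04,
        1.43795870e-05, -5.27452616e-04]), 'tau': array([ 3.31815514e-03, -4.60217643e+01, -4.19218540e+01,  2.34962897e-06,
        1.06300213e-02, -2.05050372e-05]), 'position': array([ 0.2257036 , -0.55565744,  0.23023214]), 'tool_rot': array([-8.94182883e-04,  9.81449782e-01,  1.91717270e-01, -1.21838930e-04]), 'contact_force': array([-0.46056589, -0.03325344, -0.01568064]), 'moment': array([-0.01461808, -0.02074961,  0.03722251]), 'grasp_force': 0.0, 'opening': 0.08582445264162557}
[[ 4.86658147e-04 -9.64094528e-01 -2.65558852e-01  6.70381290e-02]
 [ 9.99999450e-01  7.15873478e-04 -7.66353003e-04  3.36494718e-04]
 [ 9.28943276e-04 -2.65558333e-01  9.64094346e-01 -1.43340715e-01]
 [ 0.00000000e+00  0.00000000e+00  0.00000000e+00  1.00000000e+00]] [[361.84242782   0.         323.91711726]
 [  0.         361.84242782 242.76429585]
 [  0.           0.           1.        ]] -0.05113699433035276
```

View pics/scene0.png

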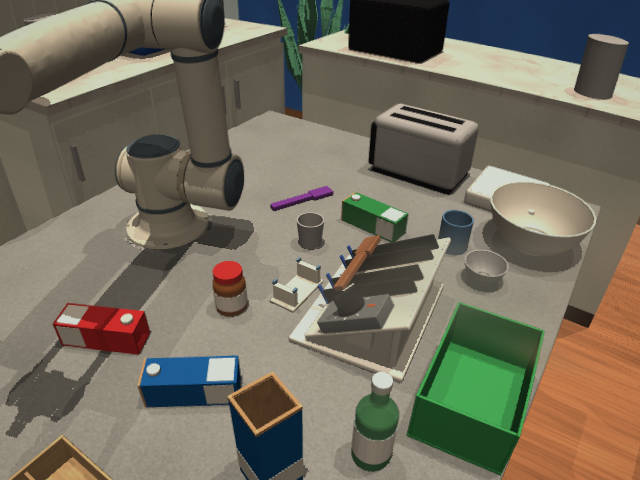

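View pics/top0.png

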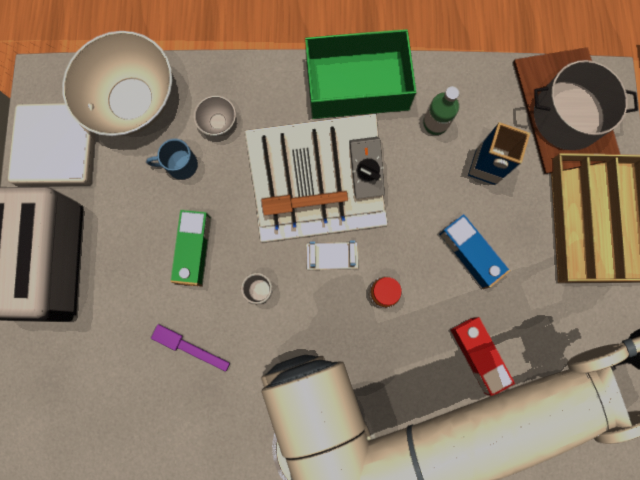

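```bash
cat > crop.py <<'E'
import cv2
def crop(img,x0,y0,x1,y1,s,name,step=10):
    c=cv2.resize(img[y0:y1,x0:x1,::-1],None,fx=s,fy=s,interpolation=cv2.INTER_CUBIC)
    for x in range(x0-x0%-step if x0%step else x0,x1,step):
        X=int((x-x0+.5)*s); cv2.line(c,(X,0),(X,5),(0,0,255),1)
        if x%20==0: cv2.putText(c,str(x),(X-10,16),0,.35,(0,0,255),1)
    for y in range(y0-y0%-step if y0%step else y0,y1,step):
        Y=int((y-y0+.5)*s); cv2.line(c,(0,Y),(5,Y),(0,0,255),1)
        if y%20==0: cv2.putText(c,str(y),(6,Y+4),0,.35,(0,0,255),1)
    cv2.imwrite(name,c); print(c.shape)
E
python3 - <<'E'
import pickle; from crop import crop
d=pickle.load(open("v0.pkl","rb"))
crop(d["top"]["frame"],240,108,395,274,3.6,"pics/tr.png")
crop(d["scene"]["frame"],265,226,460,376,4,"pics/sr.png")
E
```

```text
(598, 558, 3)
(600, 780, 3)
```

View pics/tr.png

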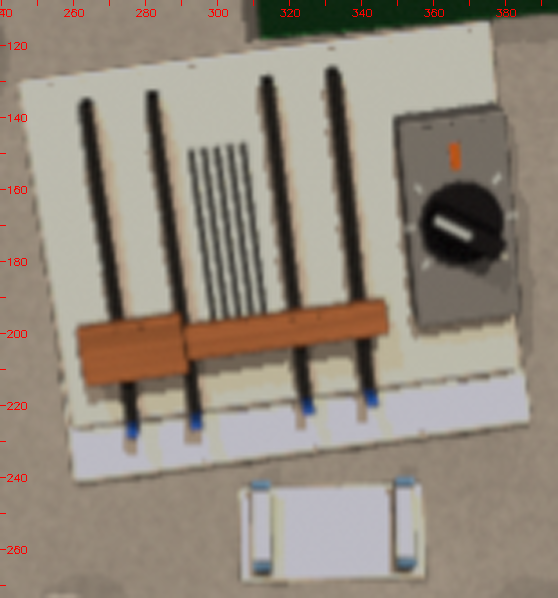

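View pics/sr.png

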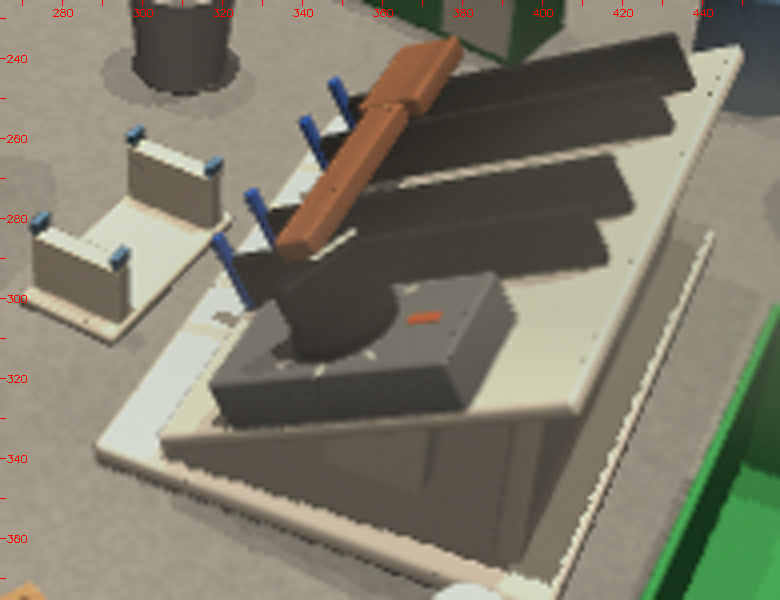

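```bash
cat > lib.py <<'E'
import numpy as np, pickle
from scipy.optimize import least_squares
from scipy.spatial.transform import Rotation as R
def proj(f,P,E=None):
    E=f["extrinsics"] if E is None else E
    p=np.atleast_2d(P)@E[:3,:3].T+E[:3,3]; s=p[:,:2]/p[:,2:]
    s=s*(1+f["k1"]*(s**2).sum(1,keepdims=True)); K=f["camera_matrix"]
    return s*[K[0,0],K[1,1]]+K[:2,2]
def unproj(f,uv,z,E=None):
    "pixel -> world point on height z"
    E=f["extrinsics"] if E is None else E
    K=f["camera_matrix"]; d=(np.array(uv,float)-K[:2,2])/[K[0,0],K[1,1]]; s=d.copy()
    for _ in range(20): s=d/(1+f["k1"]*(s@s))
    C=-E[:3,:3].T@E[:3,3]; r=E[:3,:3].T@np.append(s,1); return C+r*(z-C[2])/r[2]
def tool(st):
    T=np.eye(4); q=st["tool_rot"]; T[:3,:3]=R.from_quat([q[1],q[2],q[3],q[0]]).as_matrix(); T[:3,3]=st["position"]; return T
def wrist(arm):
    st=arm.read_state(); f=arm.grab_frame("wrist"); f["extrinsics"]=np.linalg.inv(tool(st)@f["mount"]); return f
def Rz(a): return R.from_euler("z",a).as_matrix()
def rackR(psi,th=np.pi/6): return Rz(psi)@R.from_euler("y",-th).as_matrix()
def step(T0,T1,n):
    M=np.linalg.inv(T0)@T1; rv=R.from_matrix(M[:3,:3]).as_rotvec()/n; r=R.from_rotvec(rv).as_matrix()
    S=np.zeros((3,3)); A=np.eye(3)
    for _ in range(n): S+=A; A=A@r
    return np.linalg.solve(S,M[:3,3])*1e3, np.degrees(rv)
E
cat > fit0.py <<'E'
from lib import *
d=pickle.load(open("v0.pkl","rb")); t,s=d["top"],d["scene"]
ys=np.array([75,35,-35,-75])/1e3
tu=np.array([[264,136],[282,134],[313.5,129],[331.5,127]]); ts=np.array([[276,227.5],[293.7,224.5],[324.5,219.5],[342,217]])
su=np.array([[432,234],[427,246],[417,265],[411,280]]); ss=np.array([[348,245.5],[341,255.5],[327.5,274],[319,285]])
def model(p):
    Q=rackR(p[3]); up=np.c_[np.full(4,.1),ys,np.zeros(4)]; st=np.c_[np.full(4,-.1+p[4]),ys,np.full(4,.014)]
    return up@Q.T+p[:3], st@Q.T+p[:3], (up-[0,.004,0])@Q.T+p[:3]
def res(p):
    u,st,uc=model(p)
    return np.r_[(proj(t,u)-tu).ravel(),(proj(t,st)-ts).ravel(),.5*(proj(s,uc)-su).ravel(),.5*(proj(s,st)-ss).ravel()]
r=least_squares(res,[.6,.05,.1,-.1,0],loss="soft_l1"); p=r.x; print("rack mid",p.round(4),"yaw deg",np.degrees(p[3]).round(2)); print(r.fun.reshape(-1,2).round(1).tolist())
Q=rackR(p[3]); M=p[:3]
print("cradles",M+Q@[0,.055,0],M+Q@[0,-.055,0])
# paddle: intersect rays with plane z=7mm (top 14) above rails
def onplane(f,uv,h):
    a=unproj(f,uv,0);b=unproj(f,uv,.3);n=Q[:,2];k=((M+Q@[0,0,h]-a)@n)/((b-a)@n);return Q.T@(a+k*(b-a)-M)
for uv in [(262,198),(264.5,214),(290.5,194.5),(291.5,206.5),(346,190.5),(347.5,200)]: print("paddle",uv,(onplane(t,uv,.014)*1e3).round(1))
for f,uv in [(s,(379,235)),(s,(335,284))]: print("paddle scene",uv,(onplane(f,uv,.014)*1e3).round(1))
# dial
for uv in [(367,170),(366,150.5)]: print("dial/orange h0",(onplane(t,uv,0)*1e3).round(1))
# rest: horns tops z=.053 : top & scene triangulation
for a,b in [((312.3,242.5),(298,245.5)),((313,264.5),(274,281.5)),((351.7,241.3),(317.5,267.5)),((352.7,263),(294.5,290))]:
    q=least_squares(lambda x:np.r_[(proj(t,x)-a).ravel(),(proj(s,x)-b).ravel()],[.45,.0,.05]); print("horn",q.x.round(4),abs(q.fun).max().round(1))
import cv2
for n,rng in [("blue",((100,120,60),(115,255,255))),("green",((55,120,40),(75,255,255)))]:
    for f,nm in((t,"top"),(s,"scene")):
        m=cv2.inRange(cv2.cvtColor(f["frame"],cv2.COLOR_RGB2HSV),*rng); k,l,S,c=cv2.connectedComponentsWithStats(m)
        for i in range(1,k):
            if S[i,4]>120: print(n,nm,S[i].tolist(),c[i].round(1))
E
python3 fit0.py
```

```text
rack mid [ 0.591   0.0462  0.1126  0.14   -0.0016] yaw deg 8.02
[[-1.6, 0.3], [-0.9, -0.2], [0.2, 0.5], [0.8, 0.1], [0.0, -0.7], [0.2, -0.1], [0.6, 0.7], [0.9, 0.8], [0.6, 0.7], [0.4, -0.1], [0.3, 0.4], [0.1, -0.8], [0.4, 0.0], [0.3, -0.1], [0.3, -0.2], [0.4, -0.1]]
cradles [0.58330967 0.10065887 0.11261058] [ 0.59866288 -0.0082644   0.11261058]
paddle (262, 198) [-31.3  95.6  14. ]
paddle (264.5, 214) [-68.4  95.8  14. ]
paddle (290.5, 194.5) [-32.   33.1  14. ]
paddle (291.5, 206.5) [-59.5  34.6  14. ]
paddle (346, 190.5) [-39.7 -88.4  14. ]
paddle (347.5, 200) [-61.8 -89.4  14. ]
paddle scene (379, 235) [-31.3  96.3  14. ]
paddle scene (335, 284) [-60.4 -81.1  14. ]
dial/orange h0 [  -3.7 -140.2   -0. ]
dial/orange h0 [  39.9 -142.1    0. ]
horn [0.4331 0.0152 0.1098] 7.7
horn [ 0.3877  0.0055 -0.0038] 12.9
horn [ 0.4727 -0.0416  0.0988] 11.9
horn [ 0.428  -0.0513  0.0242] 8.6
blue top [443, 215, 66, 71, 1279] [479.5 255. ]
blue scene [238, 0, 43, 26, 912] [259.3  11.2]
blue scene [281, 0, 18, 44, 352] [291.4  13.5]
blue scene [315, 0, 7, 39, 162] [318.2  20.9]
blue scene [340, 0, 10, 31, 201] [345.   13.6]
blue scene [445, 0, 195, 77, 9516] [547.4  25.8]
blue scene [284, 56, 18, 55, 525] [291.7  91.4]
blue scene [140, 356, 98, 31, 1838] [182.7 371.6]
green top [306, 30, 110, 88, 6528] [358.   74.1]
green top [172, 213, 35, 69, 1222] [188.4 254.3]
green scene [343, 193, 47, 28, 605] [364.1 206.2]
green scene [407, 316, 131, 159, 11728] [472.1 402.8]
```

```bash
python3 - <<'E'
import pickle,cv2,numpy as np; from crop import crop
d=pickle.load(open("v0.pkl","rb"))
t=d["top"]["frame"]; s=d["scene"]["frame"]
crop(t,435,205,515,295,4,"pics/a.png"); crop(t,165,203,215,293,4,"pics/b.png"); crop(s,132,345,252,415,3,"pics/c.png");crop(s,335,188,413,243,3.5,"pics/d.png")
C=np.zeros((600,800,3),np.uint8)
for n,x,y in [("a",0,0),("b",325,0),("c",0,370),("d",365,370)]:
    i=cv2.imread(f"pics/{n}.png"); C[y:y+i.shape[0],x:x+i.shape[1]]=i[:600-y,:800-x]
cv2.imwrite("pics/cart.png",C)
E
```

```text
(360, 320, 3)
(360, 200, 3)
(210, 360, 3)
(192, 273, 3)
```

View pics/cart.png

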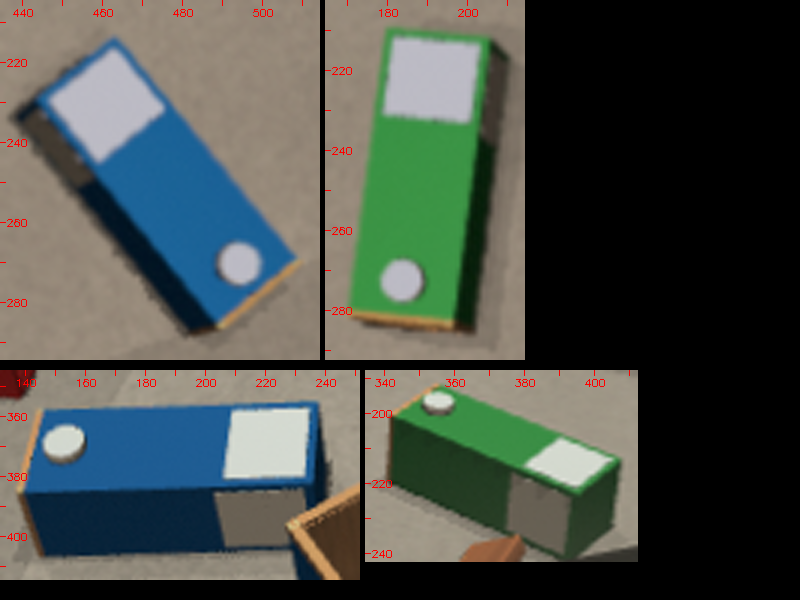

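```bash
cat > fit1.py <<'E'
from lib import *
d=pickle.load(open("v0.pkl","rb")); t,s=d["top"],d["scene"]
H=[]
for a,b in [((312.3,242.5),(318.2,267.5)),((313,264.5),(298.7,259.7)),((351.7,241.3),(295,290.5)),((352.7,263),(275,281.5))]:
    q=least_squares(lambda x:np.r_[(proj(t,x)-a).ravel(),(proj(s,x)-b).ravel()],[.45,.0,.05]); print("horn",q.x.round(4),abs(q.fun).max().round(1)); H.append(q.x)
H=np.array(H);print("rest",H.mean(0), "yaw",np.degrees(np.arctan2(*(-(H[:2].mean(0)-H[2:].mean(0))[:2]*[1,-1]))))
# corners: base far(+y side), base near, mouth far, mouth near ; local x to base
C={"blue":([[444.2,229.2],[463.7,214.5],[489.5,287],[509.5,270]],[[238,356],[236,384],[146,358.3],[139.3,385]],[1,1,-1,-1],[.4,-.3,.06,2.2]),
"green":([[180.5,209.8],[206,212.3],[171,282.3],[198,284]],[[407.7,213.6],[396.9,223],[356.3,192.4],[342,200.7]],[1,1,-1,-1],[.45,.25,.06,0])}
for n,(a,b,sx,x0) in C.items():
    sy=np.array([1,-1,1,-1])
    best=None
    for f in(1,-1):
        L=np.c_[np.array(sx)*.0825,f*sy*.03,np.zeros(4)]
        m=lambda p:L@Rz(p[3]).T+p[:3]
        for y0 in np.arange(-3,3,.7):
            q=least_squares(lambda p:np.r_[(proj(t,m(p))-a).ravel(),(proj(s,m(p))-b).ravel()],x0[:3]+[y0],loss="soft_l1")
            if best is None or q.cost<best.cost: best=q
    print(n,best.x.round(4),np.degrees(best.x[3]).round(1),best.cost.round(2),best.fun.round(1))
E
python3 fit1.py
```

```text
horn [0.4562 0.0277 0.0493] 0.6
horn [0.4059 0.0256 0.05  ] 0.4
horn [ 0.4589 -0.0614  0.0485] 0.3
horn [ 0.4091 -0.0636  0.0503] 0.1
rest [ 0.43255301 -0.01793164  0.04954855] yaw 1.9174561925967917
blue [ 0.439  -0.3422  0.0583  0.6498] 37.2 3.85 [-1.1 -0.6 -0.2 -1.6 -0.6 -0.2 -0.3  0.5  0.2  0.2 -0.1 -0.4 -1.2 -0.
 -1.8  0.6]
green [ 0.4441  0.3045  0.0599 -0.0816] -4.7 3.83 [-0.6 -0.6 -0.1 -1.  -0.1 -0.7 -0.6  0.  -0.  -0.1 -1.6  0.6 -2.  -0.2
 -0.9  0.3]
```

```bash
cat > plan.py <<'E'
from lib import *
RM=np.array([.591,.0462,.1126]); RY=.14; Q=rackR(RY)
def pose(Rm,p): T=np.eye(4);T[:3,:3]=Rm;T[:3,3]=p;return T
def rack_pose(loc,Rl,M=None,Qr=None):
    "TCP pose: rack-local point loc (mm) and tool axes as columns in the rack frame"
    M=RM if M is None else M; Qr=Q if Qr is None else Qr
    return pose(Qr@Rl, M+Qr@(np.array(loc)/1e3))
RPAD=np.array([[0,1,0],[1,0,0],[0,0,-1.]])   # tool x=+rack y, y=+rack x, z=-n
def show(T0,*way):
    for T,n in way:
        a,b=step(T0,T,n); print(n,"rows",a.round(1).tolist(),b.round(2).tolist()," total",(a*n).round(1)); T0=T
E
python3 - <<'E'
from plan import *; from station import arm
T0=tool(arm.read_state())
T1=T0.copy();T1[:3,3]+=[0,0,.08]
show(T0,(T1,3),(rack_pose([-50,2,7-19+110],RPAD),20))
print(rack_pose([-50,2,98],RPAD)[:3,3])
# screw path check
Ta=T1;a,b=step(T1,rack_pose([-50,2,98],RPAD),20)
D=pose(R.from_rotvec(np.radians(b)).as_matrix(),a/1e3)
for i in range(20): Ta=Ta@D; print(Ta[:3,3].round(2).tolist(),end=" ")
E
```

```text
3 rows [0.0, -0.0, -26.7] [-0.0, -0.0, 0.0]  total [  0.   -0.1 -80. ]
20 rows [33.8, -6.4, 7.7] [-1.28, 0.99, -3.7]  total [ 676.  -127.7  154.3]
[0.49932272 0.03530043 0.17247049]
[0.25, -0.54, 0.3] [0.28, -0.52, 0.3] [0.31, -0.49, 0.29] [0.33, -0.47, 0.28] [0.36, -0.45, 0.28] [0.38, -0.42, 0.27] [0.4, -0.39, 0.26] [0.42, -0.36, 0.26] [0.44, -0.33, 0.25] [0.45, -0.3, 0.25] [0.47, -0.27, 0.24] [0.48, -0.24, 0.23] [0.49, -0.2, 0.23] [0.5, -0.17, 0.22] [0.5, -0.14, 0.21] [0.51, -0.1, 0.21] [0.51, -0.07, 0.2] [0.51, -0.03, 0.19] [0.5, 0.0, 0.18] [0.5, 0.04, 0.17]
```

Call:
arm_command(gripper=-1, moves=[[[0, 0, -26.7], [0, 0, 0]], [[0, 0, -26.7], [0, 0, 0]], [[0, 0, -26.6], [0, 0, 0]], [[33.8, -6.4, 7.7], [-1.28, 0.99, -3.7]], [[33.8, -6.4, 7.7], [-1.28, 0.99, -3.7]], [[33.8, -6.4, 7.7], [-1.28, 0.99, -3.7]], [[33.8, -6.4, 7.7], [-1.28, 0.99, -3.7]], [[33.8, -6.4, 7.7], [-1.28, 0.99, -3.7]], [[33.8, -6.4, 7.7], [-1.28, 0.99, -3.7]], [[33.8, -6.4, 7.7], [-1.28, 0.99, -3.7]], [[33.8, -6.4, 7.7], [-1.28, 0.99, -3.7]], [[33.8, -6.4, 7.7], [-1.28, 0.99, -3.7]]])

```text
t: 1.15
position: [0.4388, -0.331, 0.2516]
tool_rot: [0.082, 0.877, 0.464, 0.094]
contact_force: [0.5, 0.6, -0.6]
opening: 0.0856
grasp_force: 0.0
```

Call:
arm_command(moves=[[[33.8, -6.4, 7.7], [-1.28, 0.99, -3.7]], [[33.8, -6.4, 7.7], [-1.28, 0.99, -3.7]], [[33.8, -6.4, 7.7], [-1.28, 0.99, -3.7]], [[33.8, -6.4, 7.7], [-1.28, 0.99, -3.7]], [[33.8, -6.4, 7.7], [-1.28, 0.99, -3.7]], [[33.8, -6.4, 7.7], [-1.28, 0.99, -3.7]], [[33.8, -6.4, 7.7], [-1.28, 0.99, -3.7]], [[33.8, -6.4, 7.7], [-1.28, 0.99, -3.7]], [[33.8, -6.4, 7.7], [-1.28, 0.99, -3.7]], [[33.8, -6.4, 7.7], [-1.28, 0.99, -3.7]], [[33.8, -6.4, 7.7], [-1.28, 0.99, -3.7]]])

```text
t: 2.07
position: [0.4994, 0.0365, 0.1723]
tool_rot: [0.171, 0.632, 0.73, 0.196]
contact_force: [0.5, 0.8, -0.4]
opening: 0.0854
grasp_force: 0.0
```

```bash
python3 - <<'E'
from plan import *; from station import arm; from crop import crop; import cv2
f=wrist(arm); pickle.dump(f,open("w1.pkl","wb")); T=tool(arm.read_state())
print(arm.read_state()["joints"].round(2),arm.read_state()["t"])
im=f["frame"].copy()
# overlay model rails and paddle
for y in(75,35,-35,-75):
    uv=proj(f,RM+np.array([[-100,y,0],[100,y,0]])/1e3@Q.T); cv2.line(im,*[tuple(int(v) for v in a) for a in uv],(255,0,255),1)
L=np.array([[-69,97,14],[-31,97,14],[-31,32,14],[-39,32,14],[-39,-93,14],[-61,-93,14],[-61,32,14],[-69,32,14]])
uv=proj(f,RM+L/1e3@Q.T).astype(np.int32); cv2.polylines(im,[uv],True,(0,255,0),1)
crop(im,0,0,640,480,1.25,"pics/w1.png",20)
show(T,(rack_pose([-50,2,98],RPAD),2))
E
```

```text
[-0.06 -0.7   2.06  0.11  1.27 -0.21] 2.1167
(600, 800, 3)
2 rows [-3.2, 1.3, -1.3] [-0.01, -0.16, 0.23]  total [-6.4  2.6 -2.5]
```

View pics/w1.png

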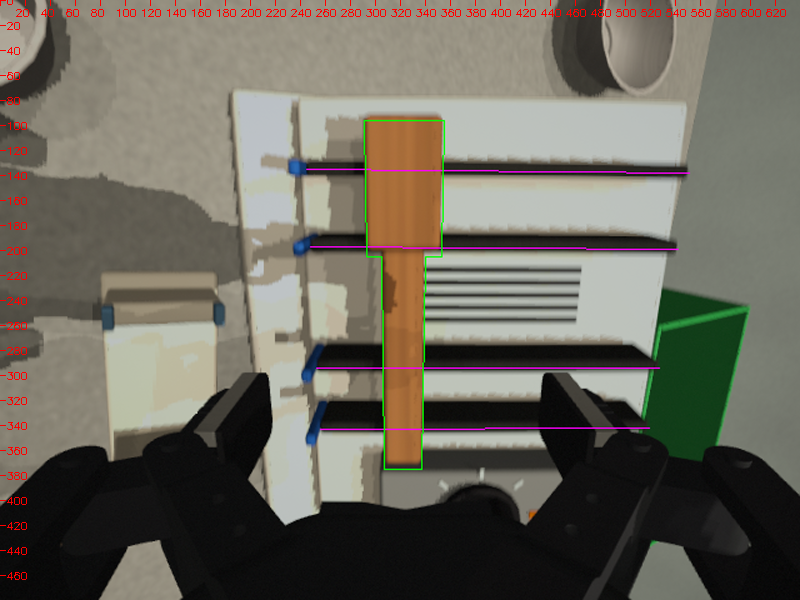

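```bash
python3 - <<'E'
from plan import *; from station import arm
arm.grab_frame("top")
s=arm.read_state();T=tool(s);print(s["dq"].round(3),s["t"])
g=rack_pose([-50,4,7-19],RPAD); h=rack_pose([-50,4,38],RPAD)
show(T,(h,4),(g,3))
E
```

```text
[-0.074  0.029 -0.061 -0.024  0.013 -0.006] 2.1667
4 rows [-0.5, 0.6, 14.5] [-0.02, -0.04, 0.07]  total [-2.   2.2 58.2]
3 rows [0.0, -0.0, 16.7] [-0.0, -0.0, 0.0]  total [ 0. -0. 50.]
```

Call:
arm_command(moves=[[[0.5, 0, 20], [0, 0, 0]], [[0.5, 0, 20], [0, 0, 0]], [[0.5, 0, 20], [0, 0, 0]], [[0.5, 0, 15], [0, 0, 0]], [[0, 0, 0], [0, 0, 0]], [[0, 0, 0], [0, 0, 0]], [[0, 0, 0], [0, 0, 0]]])

```text
t: 2.75
position: [0.537, 0.0414, 0.109]
tool_rot: [0.172, 0.634, 0.728, 0.195]
contact_force: [0.1, 0.1, 0.4]
opening: 0.0851
grasp_force: 0.0
```

```bash
python3 - <<'E'
from plan import *; from station import arm
s=arm.read_state();T=tool(s)
show(T,(rack_pose([-50,4,-12],RPAD),3))
E
```

```text
3 rows [0.4, -0.5, 12.0] [0.05, 0.06, -0.02]  total [ 1.2 -1.4 36. ]
```

Call:
arm_command(moves=[[[0.4, -0.5, 12], [0, 0, 0]], [[0.4, -0.5, 12], [0, 0, 0]], [[0.4, -0.5, 12], [0, 0, 0]], [[0, 0, 0], [0, 0, 0]], [[0, 0, 0], [0, 0, 0]]])

```text
t: 3.17
position: [0.5532, 0.0452, 0.0768]
tool_rot: [0.171, 0.634, 0.729, 0.195]
contact_force: [-0.1, -0.2, -0.8]
opening: 0.0849
grasp_force: 0.0
```

Call:
arm_command(gripper=1, moves=[[[0, 0, 0], [0, 0, 0]], [[0, 0, 0], [0, 0, 0]], [[0, 0, 0], [0, 0, 0]], [[0, 0, 0], [0, 0, 0]], [[0, 0, 0], [0, 0, 0]], [[0, 0, 0], [0, 0, 0]], [[0, 0, 0], [0, 0, 0]]])

```text
t: 3.75
position: [0.5534, 0.0454, 0.0767]
tool_rot: [0.171, 0.634, 0.729, 0.196]
contact_force: [-3.7, 0.1, 4.6]
opening: 0.0209
grasp_force: 59.2
```

```bash
python3 - <<'E'
from plan import *; from station import arm
s=arm.read_state();T=tool(s); print((Q.T@(T[:3,3]-RM)*1e3).round(1), s["opening"],s["grasp_force"])
up=T.copy(); up[:3,3]+=Q@[0,0,.06]
# rest: tool down, tool x=+rest y, tool y=+rest x ; paddle at +? along tool x assumed 0
a=np.radians(1.9); Rr=Rz(a)@RPAD
o=np.array([.4326,-.018,0])
hi=pose(Rr,o+[0,0,.052-.019+.10]); 
show(T,(up,2),(hi,10))
E
```

```text
[-50.3   4.5 -12.4] 0.02092836433550584 59.221837520599365
2 rows [-0.1, 0.1, -30.0] [-0.0, -0.0, 0.0]  total [ -0.1   0.2 -60. ]
10 rows [-5.1, -9.2, -3.2] [3.01, -0.15, 0.59]  total [-50.7 -91.9 -32.1]
```

Call:
arm_command(moves=[[[0, 0, -30], [0, 0, 0]], [[0, 0, -30], [0, 0, 0]], [[-5.1, -9.2, -3.2], [3.0, -0.15, 0.6]], [[-5.1, -9.2, -3.2], [3.0, -0.15, 0.6]], [[-5.1, -9.2, -3.2], [3.0, -0.15, 0.6]], [[-5.1, -9.2, -3.2], [3.0, -0.15, 0.6]], [[-5.1, -9.2, -3.2], [3.0, -0.15, 0.6]], [[-5.1, -9.2, -3.2], [3.0, -0.15, 0.6]], [[-5.1, -9.2, -3.2], [3.0, -0.15, 0.6]], [[-5.1, -9.2, -3.2], [3.0, -0.15, 0.6]], [[-5.1, -9.2, -3.2], [3.0, -0.15, 0.6]], [[-5.1, -9.2, -3.2], [3.0, -0.15, 0.6]]])

```text
t: 4.75
position: [0.4317, -0.0184, 0.1319]
tool_rot: [-0.001, 0.696, 0.718, -0.001]
contact_force: [-0.6, 0.6, -0.4]
opening: 0.021
grasp_force: 58.9
```

Call:
arm_command(moves=[[[0, 0, 0], [0, 0, 0]], [[0, 0, 0], [0, 0, 0]], [[0, 0, 0], [0, 0, 0]], [[0, 0, 0], [0, 0, 0]]])

```text
t: 5.08
position: [0.4322, -0.0179, 0.1317]
tool_rot: [0.001, 0.696, 0.718, 0.001]
contact_force: [0.3, 0.5, -0.4]
opening: 0.0211
grasp_force: 58.9
```

```bash
python3 - <<'E'
from plan import *; from station import arm; from crop import crop; import cv2
f=wrist(arm); pickle.dump(f,open("w2.pkl","wb")); T=tool(arm.read_state()); im=f["frame"].copy()
o=np.array([.4326,-.018,.045]); A=Rz(np.radians(1.9))
for y in(45,-45):
    L=np.array([[-28,y-6,0],[-28,y+6,0],[28,y+6,0],[28,y-6,0]])/1e3
    cv2.polylines(im,[proj(f,o+L@A.T).astype(np.int32)],True,(255,0,255),1)
# paddle lower/upper face expected in tool frame (centre at tool z=-19)
L=np.array([[95,-19],[95,19],[30,19],[30,11],[-95,11],[-95,-11],[30,-11],[30,-19]])
W=np.c_[L,np.full(8,-26.)]/1e3@T[:3,:3].T+T[:3,3]
cv2.polylines(im,[proj(f,W).astype(np.int32)],True,(0,255,0),1)
crop(im,0,0,640,480,1.25,"pics/w2.png",20)
a=np.radians(1.9)
show(T,(pose(Rz(a)@RPAD,np.array([.4326,-.018,.133])),2)); print(arm.read_state()["joints"].round(2))
E
```

```text
(600, 800, 3)
2 rows [-0.1, 0.2, -0.6] [0.06, -0.01, -0.03]  total [-0.1  0.4 -1.1]
[-0.12 -0.37  1.83  0.    1.68 -0.15]
```

View pics/w2.png

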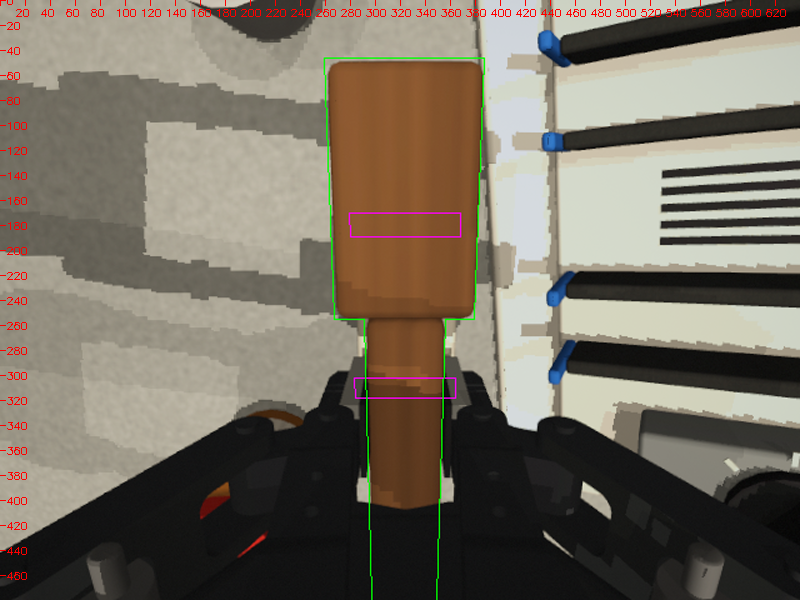

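Call:
arm_command(moves=[[[0, 0.3, 20], [0, 0, 0]], [[0, 0, 25], [0, 0, 0]], [[0, 0, 25], [0, 0, 0]], [[0, 0, 15], [0, 0, 0]], [[0, 0, 8], [0, 0, 0]], [[0, 0, 2], [0, 0, 0]], [[0, 0, 0], [0, 0, 0]], [[0, 0, 0], [0, 0, 0]], [[0, 0, 0], [0, 0, 0]]])

```text
t: 5.88
position: [0.4336, -0.0182, 0.0386]
tool_rot: [0.001, 0.696, 0.718, 0.001]
contact_force: [0.7, 0.4, -0.6]
opening: 0.021
grasp_force: 58.9
```

Call:
arm_command(moves=[[[0, 0, 1.5], [0, 0, 0]], [[0, 0, 1.5], [0, 0, 0]], [[0, 0, 0], [0, 0, 0]], [[0, 0, 0], [0, 0, 0]]])

```text
t: 6.22
position: [0.4326, -0.0181, 0.0341]
tool_rot: [0.0, 0.696, 0.718, 0.001]
contact_force: [-0.7, -0.4, -0.6]
opening: 0.021
grasp_force: 58.9
```

Call:
arm_command(moves=[[[0, 0, 1], [0, 0, 0]], [[0, 0, 0], [0, 0, 0]], [[0, 0, 0], [0, 0, 0]]])

```text
t: 6.47
position: [0.4326, -0.0181, 0.033]
tool_rot: [0.0, 0.696, 0.718, 0.0]
contact_force: [0.0, -0.1, -0.7]
opening: 0.0211
grasp_force: 58.9
```

Call:
arm_command(moves=[[[0, 0, 0.6], [0, 0, 0]], [[0, 0, 0], [0, 0, 0]], [[0, 0, 0], [0, 0, 0]]])

```text
t: 6.72
position: [0.4327, -0.0181, 0.0328]
tool_rot: [0.0, 0.696, 0.718, 0.001]
contact_force: [-1.1, 0.4, 2.0]
opening: 0.0208
grasp_force: 59.2
```

Call:
arm_command(moves=[[[0, 0, 0.6], [0, 0, 0]], [[0, 0, 0], [0, 0, 0]], [[0, 0, 0], [0, 0, 0]]])

```text
t: 6.97
position: [0.4327, -0.0181, 0.0327]
tool_rot: [0.0, 0.696, 0.718, 0.001]
contact_force: [-3.5, -0.1, 6.3]
opening: 0.0206
grasp_force: 59.8
```

Call:
arm_command(gripper=0.1, moves=[[[0, 0, -0.5], [0, 0, 0]], [[0, 0, 0], [0, 0, 0]], [[0, 0, 0], [0, 0, 0]], [[0, 0, 0], [0, 0, 0]], [[0, 0, 0], [0, 0, 0]], [[0, 0, 0], [0, 0, 0]]])

```text
t: 7.47
position: [0.4326, -0.0181, 0.0322]
tool_rot: [0.0, 0.696, 0.718, 0.0]
contact_force: [0.3, -0.6, 0.5]
opening: 0.0384
grasp_force: 0.0
```

Call:
arm_command(moves=[[[0, 0, -8], [0, 0, 0]], [[0, 0, -15], [0, 0, 0]], [[0, 0, -25], [0, 0, 0]], [[0, 0, -30], [0, 0, 0]], [[0, 0, -30], [0, 0, 0]], [[0, 0, -30], [0, 0, 0]], [[0, 0, -30], [0, 0, 0]], [[0, 0, 0], [0, 0, 0]]])

```text
t: 8.13
position: [0.4344, -0.0184, 0.2082]
tool_rot: [0.005, 0.696, 0.718, 0.004]
contact_force: [0.4, -0.3, 1.2]
opening: 0.0384
grasp_force: 0.0
```

```bash
python3 - <<'E'
from plan import *; from station import arm; from crop import crop; import cv2
f=wrist(arm); pickle.dump(f,open("w3.pkl","wb")); s=arm.read_state(); T=tool(s); t=arm.grab_frame("top"); print(s["joints"].round(2),T[:3,3])
im=np.hstack([f["frame"][:,100:540],t["frame"][180:300,230:400].repeat(2,0).repeat(2,1)[:240,:340].copy() if 0 else np.vstack([cv2.resize(t["frame"][100:300,230:400],None,fx=2,fy=2),np.zeros((80,340,3),np.uint8)])])
cv2.imwrite("pics/w3.png",im[:,:,::-1]); print(im.shape)
E
```

```text
[-0.12 -0.37  1.7   0.    1.81 -0.15] [ 0.43390398 -0.01832408  0.20503332]
(480, 780, 3)
```

View pics/w3.png

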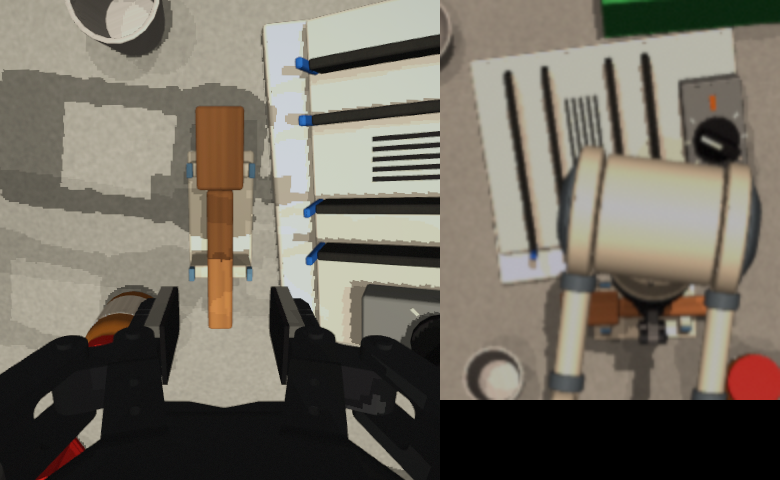

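```bash
cat >> plan.py <<'E'
def down(h): # tool down, tool x heading h deg
    a=np.radians(h); x=np.array([np.cos(a),np.sin(a),0]); z=np.array([0,0,-1.]); return np.c_[x,np.cross(z,x),z]
G=dict(p=np.array([.4441,.3045]),yaw=-4.7,flip=180,rng=((50,100,60),(80,255,255)))
B=dict(p=np.array([.439,-.3422]),yaw=37.2,flip=0,rng=((98,100,60),(118,255,255)))
def edges(f,c):
    import cv2
    m=cv2.inRange(cv2.cvtColor(f["frame"],cv2.COLOR_RGB2HSV),*c["rng"])
    k,l,S,_=cv2.connectedComponentsWithStats(m); i=1+S[1:,4].argmax(); pts=np.argwhere(l==i)[:,::-1]
    W=np.array([unproj(f,p+0.0,.06) for p in cv2.convexHull(pts.astype(np.int32))[:,0]])[:,:2]
    L=(W-c["p"])@Rz(np.radians(c["yaw"]))[:2,:2]*1e3
    print("local extents x",L[:,0].min().round(1),L[:,0].max().round(1),"y",L[:,1].min().round(1),L[:,1].max().round(1)); return L
E
python3 - <<'E'
from plan import *; from station import arm
s=arm.read_state();T=tool(s); print(T[:3,3])
show(T,(pose(down(G["yaw"]+180),[.4441,.3045,.17]),14))
E
```

```text
[ 0.43312016 -0.018219    0.20240175]
14 rows [18.6, 17.0, 2.3] [0.02, 0.02, -5.96]  total [260.3 238.7  32.8]
```

Call:
arm_command(gripper=-1, moves=[[[18.6, 17, 2.2], [0, 0, -5.96]], [[18.6, 17, 2.2], [0, 0, -5.96]], [[18.6, 17, 2.2], [0, 0, -5.96]], [[18.6, 17, 2.2], [0, 0, -5.96]], [[18.6, 17, 2.2], [0, 0, -5.96]], [[18.6, 17, 2.2], [0, 0, -5.96]], [[18.6, 17, 2.2], [0, 0, -5.96]], [[18.6, 17, 2.2], [0, 0, -5.96]], [[18.6, 17, 2.2], [0, 0, -5.96]], [[18.6, 17, 2.2], [0, 0, -5.96]], [[18.6, 17, 2.2], [0, 0, -5.96]], [[18.6, 17, 2.2], [0, 0, -5.96]]])

```text
t: 9.23
position: [0.47, 0.2633, 0.1718]
tool_rot: [-0.001, 0.142, 0.99, -0.001]
contact_force: [-0.1, 0.3, 0.2]
opening: 0.0855
grasp_force: 0.0
```

Call:
arm_command(moves=[[[18.6, 17, 2.2], [0, 0, -5.96]], [[18.6, 17, 2.2], [0, 0, -5.96]], [[0, 0, 0], [0, 0, 0]], [[0, 0, 0], [0, 0, 0]], [[0, 0, 0], [0, 0, 0]], [[0, 0, 0], [0, 0, 0]]])

```text
t: 9.73
position: [0.4433, 0.3034, 0.1691]
tool_rot: [0.0, 0.042, 0.999, -0.0]
contact_force: [0.4, -0.2, -0.5]
opening: 0.0854
grasp_force: 0.0
```

```bash
python3 - <<'E'
from plan import *; from station import arm
f=wrist(arm); s=arm.read_state();T=tool(s); print(T[:3,3],s["joints"].round(2)); pickle.dump(f,open("w4.pkl","wb"))
edges(f,G)
show(T,(pose(down(G["yaw"]+180),[.4441,.3045,.014]),6))
E
```

```text
[0.44341848 0.30332123 0.16930851] [ 0.54 -0.08  1.51 -0.    1.71 -0.95]
local extents x -77.4 83.5 y -29.1 32.0
6 rows [-0.1, 0.2, 25.9] [-0.0, 0.01, -0.03]  total [ -0.5   1.3 155.3]
```

Call:
arm_command(moves=[[[-0.25, 0.5, 25], [0, 0, 0]], [[-0.25, 0.5, 30], [0, 0, 0]], [[-0.25, 0.5, 30], [0, 0, 0]], [[-0.25, 0.5, 30], [0, 0, 0]], [[-0.25, 0.5, 25], [0, 0, 0]], [[-0.25, 0.3, 15], [0, 0, 0]], [[0, 0, 0], [0, 0, 0]], [[0, 0, 0], [0, 0, 0]]])

```text
t: 10.45
position: [0.4448, 0.306, 0.014]
tool_rot: [-0.0, 0.042, 0.999, -0.0]
contact_force: [-0.1, -0.6, -0.4]
opening: 0.0855
grasp_force: 0.0
```

Call:
arm_command(gripper=1, moves=[[[0, 0, 0], [0, 0, 0]], [[0, 0, 0], [0, 0, 0]], [[0, 0, 0], [0, 0, 0]], [[0, 0, 0], [0, 0, 0]], [[0, 0, 0], [0, 0, 0]]])

```text
t: 10.87
position: [0.4462, 0.3076, 0.0171]
tool_rot: [0.002, 0.041, 0.999, 0.001]
contact_force: [1.0, -0.4, 6.9]
opening: 0.0597
grasp_force: 65.4
```

```bash
python3 - <<'E'
from plan import *; from station import arm
s=arm.read_state();T=tool(s); print(T[:3,3],s["opening"],s["grasp_force"],s["contact_force"])
c=G["p"]+Rz(np.radians(-4.7))[:2,:2]@[.001,.0015]
L=np.linalg.inv(T)@np.r_[c,.03,1]; print("carton centre in tool mm",(L[:3]*1e3).round(1))
E
```

```text
[0.44622946 0.3076013  0.01705054] 0.059681093162417036 65.385432690382 [ 1.02403845 -0.42922854  6.89278223]
carton centre in tool mm [  0.8  -1.7 -13. ]
```

```bash
cat >> plan.py <<'E'
RG=np.diag([-1.,1,-1]); RB=np.array([[1,0,0],[0,-1,0],[0,0,-1.]])
E
python3 - <<'E'
from plan import *; from station import arm
s=arm.read_state();T=tool(s); T=pose(down(G["yaw"]+180),[.4454,.3064,.0135])
up=T.copy(); up[2,3]+=.16
hv=rack_pose([.8,55,17+70],RG); print(hv[:3,3])
show(T,(up,6),(hv,12))
a,b=step(up,hv,12);D=pose(R.from_rotvec(np.radians(b)).as_matrix(),a/1e3);X=up
for i in range(12): X=X@D; print(X[:3,3].round(2).tolist(),end=" ")
E
```

```text
[0.54093677 0.09468843 0.18834421]
6 rows [0.0, 0.0, -26.7] [0.0, 0.0, -0.0]  total [   0.    0. -160.]
12 rows [-7.8, -17.8, 0.4] [-0.28, -2.49, -1.04]  total [ -94.  -213.7    5.4]
[0.45, 0.29, 0.17] [0.46, 0.27, 0.17] [0.47, 0.25, 0.17] [0.47, 0.23, 0.17] [0.48, 0.22, 0.17] [0.49, 0.2, 0.18] [0.5, 0.18, 0.18] [0.51, 0.16, 0.18] [0.51, 0.15, 0.18] [0.52, 0.13, 0.18] [0.53, 0.11, 0.19] [0.54, 0.09, 0.19]
```

Call:
arm_command(moves=[[[0, 0, -15], [0, 0, 0]], [[0, 0, -25], [0, 0, 0]], [[0, 0, -30], [0, 0, 0]], [[0, 0, -30], [0, 0, 0]], [[0, 0, -30], [0, 0, 0]], [[0, 0, -30], [0, 0, 0]], [[-7.8, -17.8, 0.4], [-0.28, -2.49, -1.04]], [[-7.8, -17.8, 0.4], [-0.28, -2.49, -1.04]], [[-7.8, -17.8, 0.4], [-0.28, -2.49, -1.04]], [[-7.8, -17.8, 0.4], [-0.28, -2.49, -1.04]], [[-7.8, -17.8, 0.4], [-0.28, -2.49, -1.04]], [[-7.8, -17.8, 0.4], [-0.28, -2.49, -1.04]]])

```text
t: 11.87
position: [0.4874, 0.1978, 0.1768]
tool_rot: [0.132, -0.014, 0.991, 0.009]
contact_force: [-0.2, -0.2, -0.1]
opening: 0.0596
grasp_force: 64.8
```

Call:
arm_command(moves=[[[-7.8, -17.8, 0.4], [-0.28, -2.49, -1.04]], [[-7.8, -17.8, 0.4], [-0.28, -2.49, -1.04]], [[-7.8, -17.8, 0.4], [-0.28, -2.49, -1.04]], [[-7.8, -17.8, 0.4], [-0.28, -2.49, -1.04]], [[-7.8, -17.8, 0.4], [-0.28, -2.49, -1.04]], [[-7.8, -17.8, 0.4], [-0.28, -2.49, -1.04]], [[0, 0, 0], [0, 0, 0]], [[0, 0, 0], [0, 0, 0]], [[0, 0, 0], [0, 0, 0]], [[0, 0, 0], [0, 0, 0]]])

```text
t: 12.7
position: [0.5394, 0.096, 0.1901]
tool_rot: [0.258, -0.068, 0.963, 0.019]
contact_force: [0.1, 1.0, -1.2]
opening: 0.0595
grasp_force: 64.9
```

```bash
python3 - <<'E'
from plan import *; from station import arm; import cv2
f=wrist(arm); s=arm.read_state();T=tool(s); print(T[:3,3],s["joints"].round(2)); pickle.dump(f,open("w5.pkl","wb"))
show(T,(rack_pose([.8,55,17+20],RG),4))
# carton in gripper: green mask extents on plane tool z=-13-30=-43
m=cv2.inRange(cv2.cvtColor(f["frame"],cv2.COLOR_RGB2HSV),*G["rng"]); k,l,S,_=cv2.connectedComponentsWithStats(m); i=1+S[1:,4].argmax(); print(S[i])
P=cv2.convexHull(np.argwhere(l==i)[:,::-1].astype(np.int32))[:,0]
E=np.linalg.inv(f["mount"])
for z in(-.043,-.046):
    W=np.array([unproj(f,p,z,E) for p in P])*1e3; print(W.min(0).round(1),W.max(0).round(1))
    tip=W[W[:,0]>60]; print(tip.round(1).tolist())
E
```

```text
[0.5394863  0.09613691 0.19007084] [ 0.1  -0.54  1.92  0.02  1.23 -1.61]
4 rows [-0.0, -0.4, 13.0] [0.02, 0.01, 0.01]  total [-0.2 -1.7 52.1]
[  211    96   230   316 56409]
[-19.2 -30.3 -43. ] [ 78.9  30.5 -43. ]
[[74.2, 30.5, -43.0], [77.4, -29.9, -43.0], [78.7, -29.8, -43.0], [78.9, -29.0, -43.0], [78.7, 1.6, -43.0], [78.6, 24.1, -43.0], [78.4, 30.2, -43.0]]
[-16.6 -29.4 -46. ] [ 78.5  29.6 -46. ]
[[73.9, 29.6, -46.0], [77.1, -29.0, -46.0], [78.3, -28.9, -46.0], [78.5, -28.1, -46.0], [78.4, 1.6, -46.0], [78.2, 23.4, -46.0], [78.1, 29.3, -46.0]]
```

Call:
arm_command(moves=[[[0, -0.3, 15], [0, 0, 0]], [[0.2, -0.3, 20], [0, 0, 0]], [[0, -0.2, 20], [0, 0, 0]], [[0, -0.2, 11], [0, 0, 0]], [[0, 0, 2], [0, 0, 0]], [[0, 0, 0], [0, 0, 0]], [[0, 0, 0], [0, 0, 0]], [[0, 0, 0], [0, 0, 0]]])

```text
t: 13.42
position: [0.5737, 0.0992, 0.1328]
tool_rot: [0.26, -0.068, 0.963, 0.018]
contact_force: [-0.5, -0.1, -0.8]
opening: 0.0597
grasp_force: 64.9
```

Call:
arm_command(moves=[[[0, 0, 1.5], [0, 0, 0]], [[0, 0, 0], [0, 0, 0]], [[0, 0, 0], [0, 0, 0]]])

```text
t: 13.67
position: [0.5742, 0.099, 0.1304]
tool_rot: [0.259, -0.068, 0.963, 0.018]
contact_force: [0.2, 0.5, -0.6]
opening: 0.0594
grasp_force: 64.9
```

Call:
arm_command(moves=[[[0, 0, 1], [0, 0, 0]], [[0, 0, 0], [0, 0, 0]], [[0, 0, 0], [0, 0, 0]]])

```text
t: 13.92
position: [0.5745, 0.0991, 0.1288]
tool_rot: [0.259, -0.068, 0.963, 0.018]
contact_force: [0.2, -0.3, -1.6]
opening: 0.0592
grasp_force: 64.9
```

```bash
python3 - <<'E'
from plan import *; from station import arm
T=tool(arm.read_state()); print((Q.T@(T[:3,3]-RM)*1e3).round(1), (Q.T@T[:3,:3]).round(3).tolist())
E
```

```text
[ 0.4 54.7 18.5] [[-1.0, -0.0, 0.001], [-0.0, 1.0, 0.0], [-0.001, 0.0, -1.0]]
```

Call:
arm_command(moves=[[[0, 0, 1], [0, 0, 0]], [[0, 0, 0], [0, 0, 0]], [[0, 0, 0], [0, 0, 0]]])

```text
t: 14.17
position: [0.5751, 0.0992, 0.1279]
tool_rot: [0.259, -0.068, 0.963, 0.018]
contact_force: [0.6, 0.7, -1.7]
opening: 0.0593
grasp_force: 64.9
```

Call:
arm_command(moves=[[[0, 0, 1], [0, 0, 0]], [[0, 0, 0], [0, 0, 0]], [[0, 0, 0], [0, 0, 0]]])

```text
t: 14.42
position: [0.5755, 0.0993, 0.1276]
tool_rot: [0.259, -0.068, 0.963, 0.018]
contact_force: [-4.6, -1.7, 2.1]
opening: 0.0597
grasp_force: 65.3
```

Call:
arm_command(moves=[[[0, 0, 0.7], [0, 0, 0]], [[0, 0, 0], [0, 0, 0]], [[0, 0, 0], [0, 0, 0]]])

```text
t: 14.67
position: [0.5755, 0.0993, 0.1275]
tool_rot: [0.259, -0.068, 0.963, 0.018]
contact_force: [-11.2, -1.1, 6.1]
opening: 0.0594
grasp_force: 66.2
```

Call:
arm_command(gripper=-0.75, moves=[[[0, 0, 0], [0, 0, 0]], [[0, 0, 0], [0, 0, 0]], [[0, 0, 0], [0, 0, 0]], [[0, 0, 0], [0, 0, 0]], [[0, 0, 0], [0, 0, 0]]])

```text
t: 15.08
position: [0.576, 0.0993, 0.1264]
tool_rot: [0.259, -0.068, 0.963, 0.018]
contact_force: [-0.5, 0.7, 0.1]
opening: 0.0746
grasp_force: 0.0
```

Call:
arm_command(moves=[[[0, 0, -8], [0, 0, 0]], [[0, 0, -20], [0, 0, 0]], [[0, 0, -30], [0, 0, 0]], [[0, 0, -30], [0, 0, 0]], [[0, 0, -20], [0, 0, 0]], [[0, 0, 0], [0, 0, 0]], [[0, 0, 0], [0, 0, 0]], [[0, 0, 0], [0, 0, 0]]])

```text
t: 15.75
position: [0.5222, 0.0917, 0.2189]
tool_rot: [0.258, -0.068, 0.964, 0.018]
contact_force: [0.2, 0.3, -0.3]
opening: 0.0744
grasp_force: 0.0
```

```bash
python3 - <<'E'
from plan import *; from station import arm; import cv2
f=wrist(arm); s=arm.read_state();T=tool(s); print(T[:3,3],s["joints"].round(2)); pickle.dump(f,open("w6.pkl","wb"))
m=cv2.inRange(cv2.cvtColor(f["frame"],cv2.COLOR_RGB2HSV),*G["rng"]); k,l,S,_=cv2.connectedComponentsWithStats(m); i=1+S[1:,4].argmax(); print(S[i])
P=cv2.convexHull(np.argwhere(l==i)[:,::-1].astype(np.int32))[:,0]
E=f["extrinsics"].copy(); A=pose(Q,RM); E=E@A
W=np.array([unproj(f,p,.06,E) for p in P])*1e3; print(W.round(1).tolist())
B1=pose(down(37.2),[.439,-.3422,.17]); show(T,(B1,14)) 
a,b=step(T,B1,14);D=pose(R.from_rotvec(np.radians(b)).as_matrix(),a/1e3);X=T
for _ in range(14): X=X@D; print(X[:3,3].round(2).tolist(),end=" ")
E
```

```text
[0.52207097 0.09171813 0.21798024] [ 0.09 -0.59  1.9   0.02  1.3  -1.62]
[  271   122   110   257 18975]
[[-74.5, 85.3, 60.0], [-61.1, 85.2, 60.0], [68.9, 84.0, 60.0], [81.9, 83.8, 60.0], [82.7, 83.2, 60.0], [82.6, 81.2, 60.0], [81.8, 24.8, 60.0], [79.5, 24.2, 60.0], [59.2, 24.3, 60.0], [-56.7, 25.5, 60.0], [-77.1, 25.7, 60.0], [-78.6, 26.3, 60.0], [-78.6, 64.9, 60.0], [-78.1, 85.1, 60.0]]
14 rows [-32.2, -27.4, 9.1] [2.79, 0.72, 10.45]  total [-450.9 -384.1  127.8]
[0.56, 0.07, 0.23] [0.59, 0.04, 0.23] [0.62, 0.01, 0.24] [0.63, -0.03, 0.24] [0.65, -0.08, 0.24] [0.65, -0.12, 0.24] [0.65, -0.16, 0.23] [0.63, -0.2, 0.23] [0.61, -0.24, 0.22] [0.59, -0.27, 0.21] [0.56, -0.3, 0.2] [0.52, -0.32, 0.19] [0.48, -0.34, 0.18] [0.44, -0.34, 0.17]
```

```bash
python3 - <<'E'
from plan import *; from station import arm
f=pickle.load(open("w6.pkl","rb")); E=f["extrinsics"]@pose(Q,RM)
import cv2
for fn in("w6","w3"):
  f=pickle.load(open(fn+".pkl","rb")); E=f["extrinsics"]@pose(Q,RM); g=f["frame"].max(2)
  for x in(-80,-50,0,50,80):
    ys=np.arange(-100,0,.5); uv=proj(f,np.c_[np.full(len(ys),x),ys,0*ys]/1e3,E).astype(np.float32)
    v=cv2.remap(g,uv[:,:1],uv[:,1:],cv2.INTER_LINEAR)[:,0].astype(int); d=(v<60)&(v>0); e=np.flatnonzero(np.diff(d.astype(int))); print(fn,x,ys[e],end=" | ")
  print()
T=tool(arm.read_state()); W1=pose(down(113),[.44,-.10,.24]); B1=pose(down(37.2),[.439,-.3422,.17])
show(T,(W1,12),(B1,12))
for t0,t1 in((T,W1),(W1,B1)):
    a,b=step(t0,t1,12);D=pose(R.from_rotvec(np.radians(b)).as_matrix(),a/1e3);X=t0
    for _ in range(12): X=X@D; print(X[:3,3].round(2).tolist(),end=" ")
E
```

```text
w6 -80 [-78.  -59.  -38.5 -23.5] | w6 -50 [-93.  -77.5 -59.  -38.  -23.  -10.5  -8.   -3.   -1. ] | w6 0 [-93.  -78.5 -59.5 -38.  -23.5 -10.5  -8.5  -3.5  -1. ] | w6 50 [-95.5 -78.  -59.5 -38.5 -37.5 -27.5 -21. ] | w6 80 [-78.  -60.5 -48.5 -20.5] | 
w3 -80 [-78.  -63.  -38.5 -26.5] | w3 -50 [-96.5 -78.5 -63.  -38.5 -26.5 -13.5 -11.5  -6.5  -4. ] | w3 0 [-97.  -78.  -63.  -38.5 -26.5 -13.5 -11.   -7.   -4. ] | w3 50 [-97.  -78.5 -74.5] | w3 80 [] | 
12 rows [-1.8, -18.3, -2.5] [1.63, 2.12, 6.1]  total [ -22.  -220.2  -30.5]
12 rows [-21.3, 4.3, 5.8] [0.0, 0.0, 6.32]  total [-255.4   52.    70. ]
[0.52, 0.07, 0.22] [0.53, 0.06, 0.22] [0.53, 0.04, 0.23] [0.52, 0.02, 0.23] [0.52, 0.0, 0.23] [0.51, -0.02, 0.23] [0.5, -0.03, 0.23] [0.49, -0.05, 0.23] [0.48, -0.06, 0.23] [0.47, -0.08, 0.24] [0.46, -0.09, 0.24] [0.44, -0.1, 0.24] [0.45, -0.12, 0.23] [0.46, -0.14, 0.23] [0.47, -0.16, 0.22] [0.48, -0.18, 0.22] [0.48, -0.2, 0.21] [0.48, -0.22, 0.2] [0.48, -0.24, 0.2] [0.48, -0.26, 0.19] [0.47, -0.29, 0.19] [0.46, -0.31, 0.18] [0.45, -0.32, 0.18] [0.44, -0.34, 0.17]
```

Call:
arm_command(gripper=-1, moves=[[[-1.8, -18.3, -2.5], [1.63, 2.12, 6.1]], [[-1.8, -18.3, -2.5], [1.63, 2.12, 6.1]], [[-1.8, -18.3, -2.5], [1.63, 2.12, 6.1]], [[-1.8, -18.3, -2.5], [1.63, 2.12, 6.1]], [[-1.8, -18.3, -2.5], [1.63, 2.12, 6.1]], [[-1.8, -18.3, -2.5], [1.63, 2.12, 6.1]], [[-1.8, -18.3, -2.5], [1.63, 2.12, 6.1]], [[-1.8, -18.3, -2.5], [1.63, 2.12, 6.1]], [[-1.8, -18.3, -2.5], [1.63, 2.12, 6.1]], [[-1.8, -18.3, -2.5], [1.63, 2.12, 6.1]], [[-1.8, -18.3, -2.5], [1.63, 2.12, 6.1]], [[-1.8, -18.3, -2.5], [1.63, 2.12, 6.1]]])

```text
t: 16.8
position: [0.4397, -0.0999, 0.239]
tool_rot: [-0.002, 0.554, 0.833, 0.0]
contact_force: [0.3, 0.3, -0.3]
opening: 0.0857
grasp_force: 0.0
```

Call:
arm_command(moves=[[[-21.3, 4.3, 5.8], [0, 0, 6.32]], [[-21.3, 4.3, 5.8], [0, 0, 6.32]], [[-21.3, 4.3, 5.8], [0, 0, 6.32]], [[-21.3, 4.3, 5.8], [0, 0, 6.32]], [[-21.3, 4.3, 5.8], [0, 0, 6.32]], [[-21.3, 4.3, 5.8], [0, 0, 6.32]], [[-21.3, 4.3, 5.8], [0, 0, 6.32]], [[-21.3, 4.3, 5.8], [0, 0, 6.32]], [[-21.3, 4.3, 5.8], [0, 0, 6.32]], [[-21.3, 4.3, 5.8], [0, 0, 6.32]], [[-21.3, 4.3, 5.8], [0, 0, 6.32]], [[-21.3, 4.3, 5.8], [0, 0, 6.32]]])

```text
t: 17.8
position: [0.4385, -0.3423, 0.1683]
tool_rot: [-0.001, 0.949, 0.316, 0.001]
contact_force: [-0.3, 0.6, -0.2]
opening: 0.0852
grasp_force: 0.0
```

Call:
arm_command(moves=[[[0, 0, 0], [0, 0, 0]], [[0, 0, 0], [0, 0, 0]], [[0, 0, 0], [0, 0, 0]], [[0, 0, 0], [0, 0, 0]], [[0, 0, 0], [0, 0, 0]]])

```text
t: 18.22
position: [0.4398, -0.3408, 0.1716]
tool_rot: [0.0, 0.947, 0.32, 0.002]
contact_force: [-0.0, -0.3, -0.4]
opening: 0.0853
grasp_force: 0.0
```

```bash
python3 - <<'E'
from plan import *; from station import arm
f=wrist(arm); s=arm.read_state();T=tool(s); print(T[:3,3],s["joints"].round(2)); pickle.dump(f,open("w7.pkl","wb"))
print(edges(f,B).round(1).tolist())
show(T,(pose(down(37.2),[.439,-.3422,.017]),6))
E
```

```text
[ 0.43978939 -0.34089206  0.17174165] [-0.72 -0.03  1.46  0.    1.71  0.2 ]
local extents x -78.6 83.0 y -31.7 29.9
[[79.8, -30.0], [-23.2, -31.2], [-59.3, -31.7], [-77.6, -31.5], [-78.5, -11.8], [-78.6, 27.7], [-62.0, 28.0], [-7.0, 28.9], [46.8, 29.6], [63.8, 29.9], [82.2, 29.4], [82.9, 5.8], [83.0, -29.2], [82.4, -29.9]]
6 rows [-0.3, 0.1, 25.8] [0.02, -0.03, 0.02]  total [ -1.7   0.4 154.7]
```

Call:
arm_command(moves=[[[-0.3, 0.3, 25], [0, 0, -0.6]], [[-0.3, 0.3, 30], [0, 0, 0]], [[-0.3, 0.3, 30], [0, 0, 0]], [[-0.3, 0.3, 30], [0, 0, 0]], [[-0.3, 0.2, 25], [0, 0, 0]], [[0, 0, 14.5], [0, 0, 0]], [[0, 0, 0], [0, 0, 0]], [[0, 0, 0], [0, 0, 0]]])

```text
t: 18.93
position: [0.4393, -0.3429, 0.0166]
tool_rot: [-0.0, 0.946, 0.324, 0.001]
contact_force: [-0.6, 0.3, 0.9]
opening: 0.0848
grasp_force: 0.0
```

Call:
arm_command(gripper=1, moves=[[[0, 0, 0], [0, 0, 0]], [[0, 0, 0], [0, 0, 0]], [[0, 0, 0], [0, 0, 0]], [[0, 0, 0], [0, 0, 0]], [[0, 0, 0], [0, 0, 0]]])

```text
t: 19.35
position: [0.4405, -0.3445, 0.0196]
tool_rot: [0.002, 0.946, 0.324, 0.003]
contact_force: [-0.2, 0.7, 6.2]
opening: 0.0598
grasp_force: 64.9
```

Call:
arm_command(moves=[[[0, 0, -15], [0, 0, 0]], [[0, 0, -25], [0, 0, 0]], [[0, 0, -30], [0, 0, 0]], [[0, 0, -30], [0, 0, 0]], [[0, 0, -30], [0, 0, 0]], [[0, 0, -30], [0, 0, 0]], [[0, 0, -20], [0, 0, 0]], [[0, 0, 0], [0, 0, 0]], [[0, 0, 0], [0, 0, 0]]])

```text
t: 20.1
position: [0.4392, -0.3441, 0.1987]
tool_rot: [0.002, 0.946, 0.324, 0.002]
contact_force: [0.3, -0.1, -1.2]
opening: 0.0596
grasp_force: 64.5
```

```bash
cat > held.py <<'E'
from plan import *; import cv2
def held(f,c,z=-.0445):
    m=cv2.inRange(cv2.cvtColor(f["frame"],cv2.COLOR_RGB2HSV),*c["rng"]); k,l,S,_=cv2.connectedComponentsWithStats(m); i=1+S[1:,4].argmax()
    P=cv2.convexHull(np.argwhere(l==i)[:,::-1].astype(np.int32))[:,0]; E=np.linalg.inv(f["mount"])
    print(np.array([unproj(f,p,z,E)[:2] for p in P]).__mul__(1e3).round(1).tolist())
E
python3 - <<'E'
from held import *; from station import arm
f=wrist(arm); s=arm.read_state();T=tool(s); print(T[:3,3],s["joints"].round(2),s["opening"]); held(f,B)
W1=pose(down(80),[.43,-.17,.22]); hv=rack_pose([0,-54.2,15.5+70],RB); print(hv[:3,3])
show(T,(W1,8),(hv,13))
for t0,t1,n in((T,W1,8),(W1,hv,13)):
    a,b=step(t0,t1,n);D=pose(R.from_rotvec(np.radians(b)).as_matrix(),a/1e3);X=t0
    for _ in range(n): X=X@D; print(X[:3,3].round(2).tolist(),end=" ")
W2=pose(down(20),[.45,-.22,.22]);print(); show(T,(W2,6),(hv,10))
for t0,t1,n in((T,W2,6),(W2,hv,10)):
    a,b=step(t0,t1,n);D=pose(R.from_rotvec(np.radians(b)).as_matrix(),a/1e3);X=t0
    for _ in range(n): X=X@D; print(X[:3,3].round(2).tolist(),end=" ")
E
```

```text
[ 0.43867031 -0.34360089  0.1966542 ] [-0.73 -0.03  1.42  0.    1.75  0.18] 0.05923827507153209
[[81.7, 29.0], [77.1, 29.0], [53.1, 29.1], [20.2, 29.3], [16.5, 29.3], [13.2, 29.2], [0.1, 29.0], [-3.2, 28.9], [-12.7, 26.7], [-15.8, 25.9], [-17.8, 25.4], [-17.9, -24.5], [-17.5, -24.8], [-16.7, -25.0], [-9.6, -26.9], [-5.5, -27.9], [-3.2, -28.3], [-1.0, -28.5], [14.8, -28.9], [35.2, -28.8], [39.1, -28.8], [64.6, -28.9], [77.1, -28.8], [81.7, -28.7], [82.4, -28.7], [82.5, -13.8], [82.7, 28.6], [82.4, 28.9]]
[ 0.5562315  -0.01343518  0.18664517]
8 rows [17.8, -13.2, -2.9] [0.02, -0.01, -5.28]  total [ 142.7 -106.   -23.3]
13 rows [15.6, -1.5, 6.4] [-1.45, 1.99, 5.4]  total [202.4 -19.8  83.6]
[0.44, -0.32, 0.2] [0.45, -0.3, 0.2] [0.45, -0.28, 0.21] [0.45, -0.26, 0.21] [0.45, -0.23, 0.21] [0.44, -0.21, 0.21] [0.44, -0.19, 0.22] [0.43, -0.17, 0.22] [0.43, -0.15, 0.21] [0.43, -0.14, 0.21] [0.44, -0.12, 0.2] [0.44, -0.11, 0.2] [0.45, -0.09, 0.19] [0.46, -0.08, 0.19] [0.47, -0.07, 0.19] [0.48, -0.05, 0.19] [0.5, -0.04, 0.18] [0.51, -0.03, 0.18] [0.52, -0.03, 0.18] [0.54, -0.02, 0.19] [0.56, -0.01, 0.19] 
6 rows [12.1, -16.9, -3.9] [0.01, -0.03, 2.96]  total [  72.6 -101.3  -23.3]
10 rows [14.5, -17.4, 6.8] [-0.31, 2.99, 1.17]  total [ 145.1 -174.    67.9]
[0.44, -0.32, 0.2] [0.44, -0.3, 0.2] [0.44, -0.28, 0.21] [0.44, -0.26, 0.21] [0.45, -0.24, 0.22] [0.45, -0.22, 0.22] [0.46, -0.2, 0.21] [0.47, -0.18, 0.21] [0.48, -0.16, 0.2] [0.49, -0.14, 0.2] [0.5, -0.11, 0.19] [0.51, -0.09, 0.19] [0.52, -0.07, 0.19] [0.53, -0.05, 0.19] [0.54, -0.03, 0.19] [0.56, -0.01, 0.19]
```

Call:
arm_command(moves=[[[12.1, -16.9, -3.9], [0, 0, 2.96]], [[12.1, -16.9, -3.9], [0, 0, 2.96]], [[12.1, -16.9, -3.9], [0, 0, 2.96]], [[12.1, -16.9, -3.9], [0, 0, 2.96]], [[12.1, -16.9, -3.9], [0, 0, 2.96]], [[12.1, -16.9, -3.9], [0, 0, 2.96]]])

```text
t: 20.65
position: [0.4492, -0.2186, 0.2181]
tool_rot: [-0.001, 0.985, 0.172, 0.0]
contact_force: [0.2, 0.5, -0.7]
opening: 0.0597
grasp_force: 64.5
```

Call:
arm_command(moves=[[[14.5, -17.4, 6.8], [-0.31, 2.99, 1.17]], [[14.5, -17.4, 6.8], [-0.31, 2.99, 1.17]], [[14.5, -17.4, 6.8], [-0.31, 2.99, 1.17]], [[14.5, -17.4, 6.8], [-0.31, 2.99, 1.17]], [[14.5, -17.4, 6.8], [-0.31, 2.99, 1.17]], [[14.5, -17.4, 6.8], [-0.31, 2.99, 1.17]], [[14.5, -17.4, 6.8], [-0.31, 2.99, 1.17]], [[14.5, -17.4, 6.8], [-0.31, 2.99, 1.17]], [[14.5, -17.4, 6.8], [-0.31, 2.99, 1.17]], [[14.5, -17.4, 6.8], [-0.31, 2.99, 1.17]], [[0, 0, 0], [0, 0, 0]], [[0, 0, 0], [0, 0, 0]]])

```text
t: 21.65
position: [0.5549, -0.0123, 0.1843]
tool_rot: [-0.019, 0.964, 0.069, 0.258]
contact_force: [0.0, -0.3, -0.6]
opening: 0.0593
grasp_force: 64.7
```

Call:
arm_command(moves=[[[0, 0, 0], [0, 0, 0]], [[0, 0, 0], [0, 0, 0]], [[0, 0, 0], [0, 0, 0]]])

```text
t: 21.9
position: [0.5561, -0.0141, 0.1872]
tool_rot: [-0.018, 0.963, 0.067, 0.259]
contact_force: [0.0, -0.1, -0.9]
opening: 0.0589
grasp_force: 64.7
```

```bash
python3 - <<'E'
from held import *; from station import arm
f=wrist(arm); s=arm.read_state();T=tool(s); print((Q.T@(T[:3,3]-RM)*1e3).round(1),s["joints"].round(2),s["opening"]); held(f,B,-.0407); pickle.dump(f,open("w8.pkl","wb"))
show(T,(rack_pose([-.7,-54.2,19.3+5],RB),5))
E
```

```text
[  0.2 -54.9  86.3] [-0.19 -0.5   1.91  0.17  1.24  1.23] 0.059231972406169626
[[77.9, 30.1], [56.5, 30.2], [35.1, 30.3], [31.0, 30.4], [14.8, 30.4], [11.3, 30.3], [-1.9, 30.0], [-4.2, 29.8], [-5.7, 29.6], [-9.6, 28.9], [-10.8, 28.7], [-18.0, 26.8], [-20.5, 25.9], [-20.5, -25.4], [-18.9, -26.0], [-14.8, -27.1], [-6.5, -29.2], [-5.4, -29.4], [-3.4, -29.6], [12.6, -30.0], [54.2, -29.9], [58.1, -29.9], [81.2, -29.9], [83.5, -29.7], [83.6, -15.6], [83.6, 20.1], [83.5, 29.7]]
5 rows [-0.2, -0.1, 12.4] [0.0, -0.03, -0.01]  total [-1.  -0.7 61.9]
```

Call:
arm_command(moves=[[[-0.4, -0.2, 15], [0, 0, 0]], [[-0.4, -0.2, 20], [0, 0, 0]], [[-0.3, -0.2, 17], [0, 0, 0]], [[0, -0.1, 8], [0, 0, 0]], [[0, 0, 2], [0, 0, 0]], [[0, 0, 0], [0, 0, 0]], [[0, 0, 0], [0, 0, 0]], [[0, 0, 0], [0, 0, 0]]])

```text
t: 22.62
position: [0.5863, -0.0086, 0.135]
tool_rot: [-0.018, 0.963, 0.068, 0.261]
contact_force: [0.1, -1.0, -0.5]
opening: 0.0589
grasp_force: 64.7
```

Call:
arm_command(moves=[[[0, 0, 1.5], [0, 0, 0]], [[0, 0, 1], [0, 0, 0]], [[0, 0, 0], [0, 0, 0]], [[0, 0, 0], [0, 0, 0]]])

```text
t: 22.95
position: [0.5872, -0.0081, 0.1313]
tool_rot: [-0.018, 0.963, 0.068, 0.26]
contact_force: [0.4, 0.2, -0.8]
opening: 0.0595
grasp_force: 64.7
```

Call:
arm_command(moves=[[[0, 0, 1], [0, 0, 0]], [[0, 0, 0], [0, 0, 0]], [[0, 0, 0], [0, 0, 0]]])

```text
t: 23.2
position: [0.5876, -0.008, 0.1302]
tool_rot: [-0.019, 0.963, 0.068, 0.26]
contact_force: [0.1, -0.7, -0.7]
opening: 0.0594
grasp_force: 64.7
```

Call:
arm_command(moves=[[[0, 0, 0.8], [0, 0, 0]], [[0, 0, 0], [0, 0, 0]], [[0, 0, 0], [0, 0, 0]]])

```text
t: 23.45
position: [0.5881, -0.008, 0.1295]
tool_rot: [-0.019, 0.963, 0.068, 0.26]
contact_force: [-0.2, 0.5, -0.3]
opening: 0.0592
grasp_force: 64.7
```

```bash
python3 - <<'E'
from plan import *; from station import arm
T=tool(arm.read_state()); print((Q.T@(T[:3,3]-RM)*1e3).round(1))
E
```

```text
[ -0.6 -53.2  19.8]
```

Call:
arm_command(moves=[[[0, 0.8, 0], [0, 0, 0]], [[0, 0, 0.7], [0, 0, 0]], [[0, 0, 0], [0, 0, 0]], [[0, 0, 0], [0, 0, 0]]])

```text
t: 23.78
position: [0.5886, -0.0089, 0.1293]
tool_rot: [-0.018, 0.963, 0.068, 0.26]
contact_force: [-3.1, -0.7, 1.1]
opening: 0.059
grasp_force: 64.8
```

Call:
arm_command(moves=[[[0, 0, 0.7], [0, 0, 0]], [[0, 0, 0], [0, 0, 0]], [[0, 0, 0], [0, 0, 0]]])

```text
t: 24.03
position: [0.5886, -0.0088, 0.1293]
tool_rot: [-0.018, 0.963, 0.068, 0.26]
contact_force: [-9.5, -0.7, 6.3]
opening: 0.0595
grasp_force: 65.7
```

Call:
arm_command(moves=[[[0, 0, 0.7], [0, 0, 0]], [[0, 0, 0], [0, 0, 0]], [[0, 0, 0], [0, 0, 0]]])

```text
t: 24.28
position: [0.5886, -0.0088, 0.1293]
tool_rot: [-0.018, 0.963, 0.068, 0.26]
contact_force: [-16.1, -0.2, 10.4]
opening: 0.0595
grasp_force: 66.5
```

Call:
arm_command(gripper=-0.75, moves=[[[0, 0, 0], [0, 0, 0]], [[0, 0, 0], [0, 0, 0]], [[0, 0, 0], [0, 0, 0]], [[0, 0, 0], [0, 0, 0]], [[0, 0, 0], [0, 0, 0]]])

```text
t: 24.7
position: [0.5892, -0.0086, 0.1274]
tool_rot: [-0.019, 0.963, 0.068, 0.26]
contact_force: [0.4, -0.1, -0.6]
opening: 0.0749
grasp_force: 0.0
```

Call:
arm_command(moves=[[[0, 0, -8], [0, 0, 0]], [[0, 0, -20], [0, 0, 0]], [[0, 0, -30], [0, 0, 0]], [[0, 0, -30], [0, 0, 0]], [[-8, 15, -12], [0, 0, 0]], [[-8, 20, 0], [0, 0, 0]], [[-8, 20, 0], [0, 0, 0]], [[-8, 20, 0], [0, 0, 0]], [[-8, 10, 0], [0, 0, 0]], [[0, 0, 0], [0, 0, 0]], [[0, 0, 0], [0, 0, 0]], [[0, 0, 0], [0, 0, 0]]])

```text
t: 25.7
position: [0.5173, -0.1043, 0.1947]
tool_rot: [-0.019, 0.963, 0.068, 0.26]
contact_force: [0.1, -0.2, 0.0]
opening: 0.0747
grasp_force: 0.0
```

Call:
arm_command(moves=[[[0, 0, 0], [0, 0, 0]], [[0, 0, 0], [0, 0, 0]]])

```text
t: 25.87
position: [0.5174, -0.1039, 0.1946]
tool_rot: [-0.019, 0.963, 0.068, 0.26]
contact_force: [0.1, -0.5, 1.5]
opening: 0.0749
grasp_force: 0.0
```

```bash
python3 - <<'E'
from held import *; from station import arm; from crop import crop
f=wrist(arm); s=arm.read_state();T=tool(s); print((Q.T@(T[:3,3]-RM)*1e3).round(1),s["joints"].round(2)); pickle.dump(f,open("w9.pkl","wb"))
crop(f["frame"],0,0,640,480,1.25,"pics/w9.png",20)
E=f["extrinsics"]@pose(Q,RM)
for n,c in(("blue",B),("green",G)):
    m=cv2.inRange(cv2.cvtColor(f["frame"],cv2.COLOR_RGB2HSV),*c["rng"]); k,l,S,_=cv2.connectedComponentsWithStats(m); i=1+S[1:,4].argmax()
    P=cv2.convexHull(np.argwhere(l==i)[:,::-1].astype(np.int32))[:,0]; print(n,(np.array([unproj(f,p,.06,E)[:2] for p in P])*1e3).round(1).tolist())
E
```

```text
[ -40.3 -138.4  117.8] [-0.45 -0.56  1.93  0.29  1.33  0.98]
(600, 800, 3)
blue [[-78.1, -84.3], [-79.1, -48.5], [-78.8, -24.4], [-72.0, -24.1], [-64.6, -23.9], [-30.2, -23.9], [-1.9, -23.7], [2.1, -23.6], [27.4, -23.6], [48.3, -23.6], [70.4, -23.6], [79.2, -23.6], [82.5, -24.0], [82.7, -34.7], [82.8, -62.7], [82.4, -83.3], [81.9, -83.8], [76.2, -84.0], [50.9, -84.6], [-76.0, -84.4]]
green [[-78.3, 26.0], [-79.0, 53.5], [-78.6, 67.5], [-78.0, 70.2], [82.3, 34.1], [81.8, 24.2], [-76.2, 25.6]]
```

View pics/w9.png

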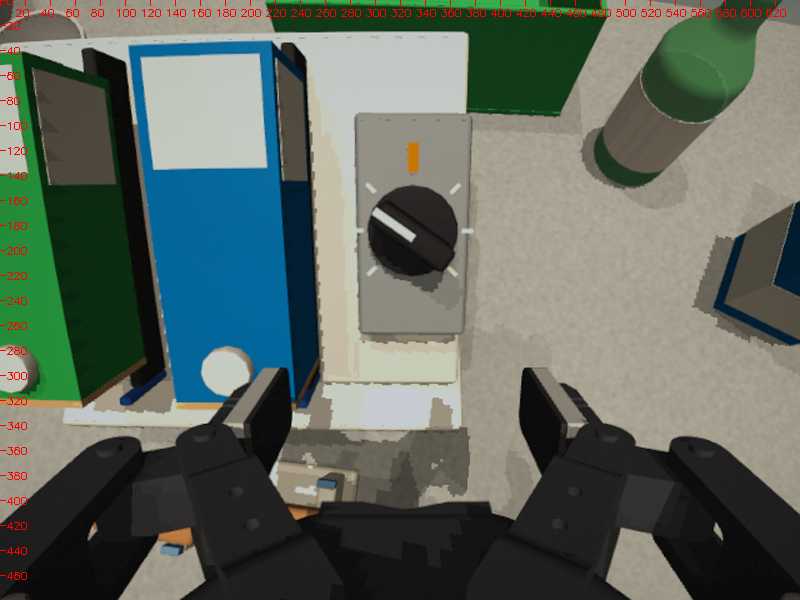

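```bash
python3 - <<'E'
from plan import *
w=pickle.load(open("w9.pkl","rb")); d=pickle.load(open("v0.pkl","rb")); t,s=d["top"],d["scene"]
q=least_squares(lambda x:np.r_[(proj(w,x)-(329.9,125.1)).ravel(),(proj(t,x)-(365.7,150.5)).ravel(),(proj(s,x)-(370.7,305)).ravel()],[.65,-.09,.15])
O=Q.T@(q.x-RM)*1e3; print("orange local",O.round(1),q.fun.round(1)); hp=O[2]/1e3
E=w["extrinsics"]@pose(Q,RM)
l=lambda u,h:(unproj(w,np.array(u)/1.25-.5,h,E)*1e3)
for h in(hp,hp-.003): print("dial axis",l((413.5,230),h).round(1),"ticks L R",l((361,230),h).round(1),l((467,231),h).round(1),"orange",l((413,157),h).round(1))
h=hp+.038; a=l((415,241),h);b=l((374,211),h); print("pointer",a.round(1),b.round(1),np.degrees(np.arctan2(*(b-a)[1::-1])))
print("bar corners",l((370,205),h),l((457,262),h))
E
```

```text
orange local [  40.1 -142.3   -3.1] [-0.   0.1  0.2 -0.4  0.1 -0.1]
dial axis [  -0.5 -142.9   -3.1] ticks L R [  -0.5 -112.3   -3.1] [  -1.  -174.    -3.1] orange [  40.2 -142.3   -3.1]
dial axis [  -0.8 -142.9   -6.1] ticks L R [  -0.8 -112.    -6.1] [  -1.3 -174.4   -6.1] orange [  40.3 -142.4   -6.1]
pointer [  -2.1 -143.    34.9] [  12.7 -122.8   34.9] 53.9783936229958
bar corners [  15.59185891 -120.83003111   34.92769941] [ -12.6345142  -164.38253834   34.92769941]
```

```bash
python3 - <<'E'
from plan import *; from station import arm
T=tool(arm.read_state()); a=np.radians(54); Rt=Rz(a)@RB
h=rack_pose([-.7,-142.9,60],Rt); g=rack_pose([-.7,-142.9,8],Rt)
show(T,(h,9),(g,4))
E
```

```text
9 rows [3.9, 2.3, 6.4] [0.0, -0.03, -5.99]  total [35.5 21.  57.9]
4 rows [-0.0, -0.0, 13.0] [0.0, -0.0, -0.0]  total [-0. -0. 52.]
```

Call:
arm_command(gripper=0.1, moves=[[[3.9, 2.3, 6.4], [0, 0, -6]], [[3.9, 2.3, 6.4], [0, 0, -6]], [[3.9, 2.3, 6.4], [0, 0, -6]], [[3.9, 2.3, 6.4], [0, 0, -6]], [[3.9, 2.3, 6.4], [0, 0, -6]], [[3.9, 2.3, 6.4], [0, 0, -6]], [[3.9, 2.3, 6.4], [0, 0, -6]], [[3.9, 2.3, 6.4], [0, 0, -6]], [[3.9, 2.3, 6.4], [0, 0, -6]], [[0, 0, 0], [0, 0, 0]], [[0, 0, 0], [0, 0, 0]], [[0, 0, 0], [0, 0, 0]]])

```text
t: 26.92
position: [0.5798, -0.1001, 0.1641]
tool_rot: [0.101, 0.828, 0.497, 0.24]
contact_force: [-1.0, -0.3, 0.5]
opening: 0.0386
grasp_force: 0.0
```

```bash
python3 - <<'E'
from plan import *; from station import arm
T=tool(arm.read_state()); a=np.radians(54); Rt=Rz(a)@RB
show(T,(rack_pose([-.7,-142.9,8],Rt),4))
E
```

```text
4 rows [0.2, 0.1, 13.1] [0.03, -0.04, -0.03]  total [ 0.7  0.4 52.4]
```

Call:
arm_command(moves=[[[0.2, 0.1, 13], [0, 0, 0]], [[0.2, 0.1, 15], [0, 0, 0]], [[0.2, 0.1, 15], [0, 0, 0]], [[0, 0, 9], [0, 0, 0]], [[0, 0, 0], [0, 0, 0]], [[0, 0, 0], [0, 0, 0]]])

```text
t: 27.42
position: [0.6059, -0.0962, 0.1191]
tool_rot: [0.101, 0.828, 0.497, 0.24]
contact_force: [0.4, 0.0, 0.6]
opening: 0.0382
grasp_force: 0.0
```

Call:
arm_command(gripper=1, moves=[[[0, 0, 0], [0, 0, 0]], [[0, 0, 0], [0, 0, 0]], [[0, 0, 0], [0, 0, 0]], [[0, 0, 0], [0, 0, 0]], [[0, 0, 0], [0, 0, 0]]])

```text
t: 27.83
position: [0.6052, -0.0957, 0.1203]
tool_rot: [0.101, 0.827, 0.498, 0.24]
contact_force: [-9.7, 3.0, 4.9]
opening: 0.0128
grasp_force: 59.8
```

```bash
python3 - <<'E'
from plan import *; from station import arm
s=arm.read_state();T=tool(s); print((Q.T@(T[:3,3]-RM)*1e3).round(1),s["joints"].round(2)); M=Q.T@T[:3,:3]; print(np.degrees(np.arctan2(M[1,0],M[0,0])),s["moment"])
E
```

```text
[  -1.1 -142.5    9.5] [-0.34 -0.29  1.87  0.27  1.11  0.08]
54.029881060740145 [0.3936235  1.33231983 0.34211044]
```

Call:
arm_command(moves=[[[0, 0, 0], [0, 0, 4.5]], [[0, 0, 0], [0, 0, 4.5]], [[0, 0, 0], [0, 0, 4.5]], [[0, 0, 0], [0, 0, 4.5]], [[0, 0, 0], [0, 0, 4.5]], [[0, 0, 0], [0, 0, 4.5]]])

```text
t: 28.33
position: [0.6052, -0.0957, 0.1203]
tool_rot: [0.041, 0.921, 0.289, 0.256]
contact_force: [-10.8, 4.0, 5.2]
opening: 0.0128
grasp_force: 59.9
```

Call:
arm_command(moves=[[[0, 0, 0], [0, 0, 4.5]], [[0, 0, 0], [0, 0, 4.5]], [[0, 0, 0], [0, 0, 4.5]], [[0, 0, 0], [0, 0, 4.5]], [[0, 0, 0], [0, 0, 4.5]], [[0, 0, 0], [0, 0, 4.5]], [[0, 0, 0], [0, 0, 0]], [[0, 0, 0], [0, 0, 0]], [[0, 0, 0], [0, 0, 0]]])

```text
t: 29.08
position: [0.6051, -0.0957, 0.1202]
tool_rot: [-0.019, 0.963, 0.068, 0.259]
contact_force: [-11.7, 2.6, 5.0]
opening: 0.013
grasp_force: 59.9
```

```bash
python3 - <<'E'
from plan import *; from station import arm
s=arm.read_state();T=tool(s); print((Q.T@(T[:3,3]-RM)*1e3).round(1),s["joints"].round(2)); M=Q.T@T[:3,:3]; print(np.degrees(np.arctan2(M[1,0],M[0,0])),s["moment"])
E
```

```text
[  -1.3 -142.5    9.5] [-0.34 -0.29  1.87  0.27  1.11  1.02]
0.028711467781771274 [0.36028805 1.36549703 0.34937557]
```

Call:
arm_command(gripper=0.1, moves=[[[0, 0, 0], [0, 0, 0]], [[0, 0, 0], [0, 0, 0]], [[0, 0, 0], [0, 0, 0]], [[0, 0, 0], [0, 0, 0]], [[0, 0, -8], [0, 0, 0]], [[0, 0, -20], [0, 0, 0]], [[0, 0, -30], [0, 0, 0]], [[0, 0, -30], [0, 0, 0]], [[-14, 0, -15], [0, 0, 0]], [[-14, 0, -10], [0, 0, 0]], [[-14, 0, 0], [0, 0, 0]], [[0, 0, 0], [0, 0, 0]]])

```text
t: 30.08
position: [0.5125, -0.1098, 0.1961]
tool_rot: [-0.018, 0.963, 0.067, 0.26]
contact_force: [-0.8, 0.0, -0.6]
opening: 0.0385
grasp_force: 0.0
```

Call:
arm_command(moves=[[[0, 0, 0], [0, 0, 0]], [[0, 0, 0], [0, 0, 0]], [[0, 0, 0], [0, 0, 0]], [[0, 0, 0], [0, 0, 0]]])

```text
t: 30.42
position: [0.5144, -0.1092, 0.1958]
tool_rot: [-0.019, 0.963, 0.068, 0.26]
contact_force: [0.1, -0.5, 0.5]
opening: 0.0385
grasp_force: 0.0
```

```bash
python3 - <<'E'
from held import *; from station import arm
f=wrist(arm); s=arm.read_state(); pickle.dump(f,open("w10.pkl","wb")); t=arm.grab_frame("top"); sc=arm.grab_frame("scene")
E=f["extrinsics"]@pose(Q,RM)
for n,c in(("blue",B),("green",G)):
    m=cv2.inRange(cv2.cvtColor(f["frame"],cv2.COLOR_RGB2HSV),*c["rng"]); k,l,S,_=cv2.connectedComponentsWithStats(m); i=1+S[1:,4].argmax()
    P=cv2.convexHull(np.argwhere(l==i)[:,::-1].astype(np.int32))[:,0]; W=np.array([unproj(f,p,.06,E)[:2] for p in P])*1e3; print(n,W.min(0).round(1),W.max(0).round(1))
# white pointer: rectify bar-top plane patch around dial axis
g=np.arange(-35,35,.5); X,Y=np.meshgrid(g,g,indexing="ij"); uv=proj(f,np.c_[-0.7+X.ravel(),-142.9+Y.ravel(),np.full(X.size,35)]/1e3,E).astype(np.float32).reshape(*X.shape,2)
v=cv2.remap(f["frame"].min(2),uv[...,0],uv[...,1],cv2.INTER_LINEAR); m=(v>150)&(np.hypot(X,Y)<27); p=np.c_[X[m],Y[m]]
print(len(p),p.min(0),p.max(0)); vx,vy,x0,y0=cv2.fitLine(p.astype(np.float32),cv2.DIST_HUBER,0,.01,.01).ravel(); print("angle",np.degrees(np.arctan2(vy,vx)),"mean",x0,y0)
a=cv2.resize(f["frame"][60:360,40:440],(400,300)); b=t["frame"][110:310,150:400]; b=cv2.resize(b,(375,300)); c=cv2.resize(sc["frame"],(400,300)); 
im=np.vstack([np.hstack([a,b]),np.hstack([c,np.zeros((300,375,3),np.uint8)])]); cv2.imwrite("pics/fin.png",im[:,:,::-1])
E
```

```text
blue [-78.8 -85.4] [ 82.8 -23.6]
green [  53.2 -222.4] [ 96.7 -84.3]
521 [-18.5 -26.5] [23.5 26.5]
angle 2.1859999 mean 11.283104 0.18298164
```

View pics/fin.png

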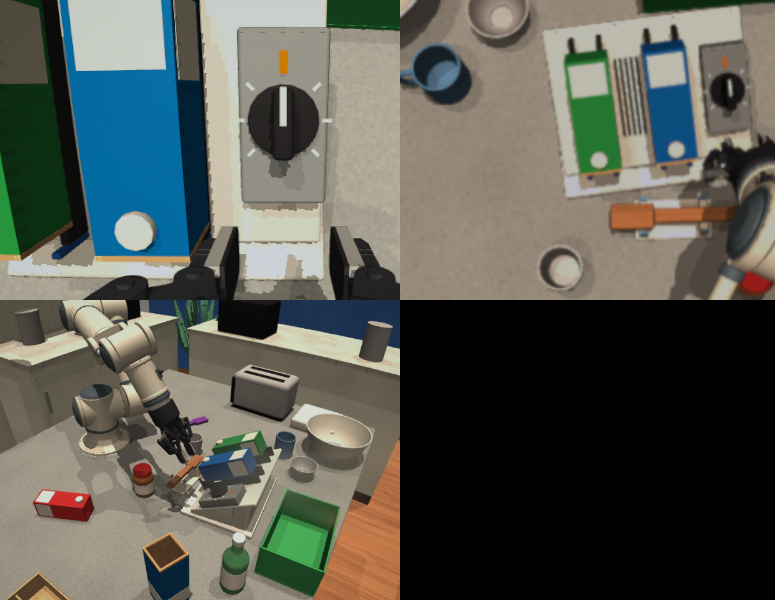

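```bash
python3 -c "
from station import arm
print(arm.finish_job())"
```

```text
the job is handed in; nothing more can be done
None
```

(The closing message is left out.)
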